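# Put the heating rods away in the capped tube

## Robot

A 6-joint arm with a two-finger parallel gripper is mounted at the origin on the work surface. World frame = base frame: x ahead of the robot, y to its left, z up, the work surface at z = 0. Lengths are in mm, angles in rad, forces in N, time in s.
With the tool pointing down it reaches from about 375 to 975 mm from the base axis. Payload 3.8 kg.
Tool frame: the origin (TCP) lies between the finger pads, 19 mm behind the fingertips; this is the grasp point; z points along the fingers, x is the direction in which the jaws open and shut, and the axes are right-handed (so a half turn about z gives the same grasp; the last joint's range is limited). The gripper opens to 88 mm and grips with 3 to 60 N. Pads are 18 mm wide; open, the fingers measure 123 mm over their backs; the gripper's body (75 mm by 187 mm) begins 45 mm behind the grasp point.
Start: joints at [-1.143, 0.264, 1.604, -0, 1.274, -0.037], TCP at [302.559, -603.387, 257.406] pointing down, gripper open.
Joint ranges: [-2.63, 2.63], [-0.94, 2.18], [0.31, 2.57], [-1.31, 4.45], [0, 2.66], [-2.55, 2.55]. Speed limits (rad/s): [2.57, 2.57, 3.14, 3.14, 3.14, 3.14].

## Interface

Orientations are given as a rotation vector (axis times angle).
In Python, from rig import manip gives the robot as it stands.
- The arm moves only by the shell command python3 -m inch 'ROWS' [FORCE]. ROWS is JSON, a list of rows, each an object with "delta_rot": the turn, a rotation vector about the tool's x, y, z in units of 10 degrees (1.0 is 10 degrees), a list of three; "translation": the shift along the tool's x, y, z in units of 30 mm (1.0 is 30 mm), a list of three; "fingers": the closure, from -1 (fully open) to 1 (shut). A call has exactly 10 rows; each row is the pose to reach, as a shift and turn from the pose commanded when the call began, along the tool's axes at that moment; what a row does not reach only later rows make up. A row lasts 1/8 s, in which the tool goes at most 62.5 mm and 10.7 degrees, less where a joint would pass 70% of its speed; a pose out of reach is approached as far as the arm can. A call with a gripper value outside its range is refused whole. The fingers move at their own pace and stop on an object; FORCE is the grip in N (left out, the last holds). Time passes only in rows, so rows that repeat a pose let the fingers close, or fill a call up. It gives the time, the measured TCP pose, the force and the opening at its end, in the units of the state.
- manip.read_state(): the state, without advancing time (a new reading comes with each control period).
- manip.snapshot(name): name is "scene" or "side" or "wrist"; returns the picture (420x560x3 uint8, red, green, blue); there is no depth.
- manip.camera_model(name): a dict with "fx", "fy", "cx", "cy" (pixels), "R" (3x3) and "t" (3): a world point X has camera coordinates R X + t; the wrist camera has in their place "hand_eye" (4x4, takes a point from camera to tool coordinates, whose origin is the TCP and whose axes are the tool frame's). Camera axes: x right, y down, z forward; pixel columns grow to the right and rows downward; lengths in mm; the calibration is good to about 2 mm. A picture is of the moment at which its call begins: read the wrist's pose just before it. camera_model takes no time and is no camera call.
- manip.finish_job(): hands the job in, once; it reports no verdict.
The state is a dict: "time": time; "qpos": joint angles; "dq": joint speeds; "joint_efforts": joint torques, N m; "tool_pos": TCP position; "tool_rot": TCP orientation; "force": force on the tool from outside, world axes, zero at the start; "wrist_torque": the same for the moment, N m; "finger_gap": finger opening in mm.
Only numpy, scipy, OpenCV 4.12 (cv2) and the standard library are available. Lean on these libraries where they do the work, as an engineer would, in place of code of your own. Each camera call takes 0.05 s, during which the arm holds its last target.

## Task

Put the two spare furnace heating rods away in the storage tube: turn the tube's black bayonet cap anticlockwise (seen from above) until its two ears are out from under the claws, then lift the cap off and leave it on the bench. Stand both rods end-down in the tube, one on each side of its partition, resting on the floor; they are brittle, so lower each one most of the way in before letting go. Leave the mug, the white slab and the wrench where they are.

Things in the scene. Friction and masses are not known exactly. Their poses are not given: they have to be found in the camera images.
- tube: bright tube bolted upright to the bench, origin under its centre; outer dia 60 mm, inner 52; rim 125, inner floor 6 mm above the bench. A 3 mm partition along y, up to 112 mm, parts it into two slots, +x and -x. Claws beside the rim at +x and -x, 34 to 50 mm from the axis, up to 139 mm: a roof over each cap ear and an upright clockwise of it, so ears leave only anticlockwise (positive about z)
- tube_mouth (a point): centre of the tube's mouth, at rim height
- cap: loose black bayonet cap, 90 g, origin under its plug, z up, x along ears and grip bar. Plug 48 mm dia, 10 deep; disc 65 mm dia, 6 thick, lies on the rim; ears 14 mm wide at +x and -x, out to 47 mm; bar 50 x 14 x 36 high. Starts with x 0 to 0.25 rad anticlockwise of the tube's x; free to lift (little resistance) at 0.75 to 1.9 rad. Stands well on its plug
- cap_grip (a point): point in the grip bar on the cap's axis, 42 mm above the plug's underside, 26 mm above the disc, 10 mm below the bar's top: with the TCP here and fingers closing along the cap's y, the fingertips stay above disc and claws
- rack: grey sloping steel rack fixed to the bench, base 150 x 130 mm; origin at the centre of its underside at bench level. It holds the two rods side by side 90 mm apart (along its y); they lean so that their upper ends point to its -x (about towards the robot), top ends about 180 mm above the bench, lower ends 30 mm above it.
- rod_a: dark round heating rod with bright metal ends, both alike, 14 mm diameter, 190 mm long, about 80 g. Origin at its middle, z along it (up the slope at the start). Starts in the rack leaning 40 degrees from vertical, lower end on a ledge; its lower 115 mm lie in a groove, its upper 75 mm are free all round. It is the one on the rack's +y side.
- rod_b: dark round heating rod with bright metal ends, both alike, 14 mm diameter, 190 mm long, about 80 g. Origin at its middle, z along it (up the slope at the start). Starts in the rack leaning 40 degrees from vertical, lower end on a ledge; its lower 115 mm lie in a groove, its upper 75 mm are free all round. It is the one on the rack's -y side.
- mug: terracotta mug, bystander, 76 mm in diameter, 90 mm high, origin at the centre of its underside
- slab: white insulating slab, bystander, 80 x 120 x 50 mm (x, y, z), origin at the centre of its underside
- wrench: steel wrench lying on the bench, bystander
Mind the look-alikes: they are no part of the job. Leave any turquoise or yellow look-alike of the tube alone.

How it is judged (in metres and radians):
On the way, in this order (a step that is already met when the one before it is completed fails the run):
1. the cap is turned at least 0.5 rad from the tube's x axis while still seated on the tube (angle between the x axis of cap and the x axis of tube, either way round above 0.5 rad and z of cap in the frame of tube below 0.122 m and horizontal distance between cap and tube below 0.008 m), for 0.04 s.
2. the cap lies on the bench, released (height (world z) of cap below 0.045 m and horizontal distance between cap and tube above 0.06 m and linear speed of cap below 0.03 m/s and contact force between cap and the fingers below 0.1 N), for 0.2 s.
At the end, for the whole second after the job is handed in: One rod each side of the partition, on the floor: middle 88 to 108 mm above its underside, within 25 mm of its axis, within 0.35 rad of upright, slower than 0.2 m/s. The cap is on the bench: origin below 45 mm, over 60 mm from the tube's axis, released, at rest (below 0.03 m/s) (all of step 2 and z of rod_a in the frame of tube between 0.088 and 0.108 m and horizontal distance between each of rod_a, rod_b and tube below 0.025 m and angle between the z axis of each of rod_a, rod_b and the z axis of tube, either way round below 0.35 rad and linear speed of each of rod_a, rod_b below 0.2 m/s and z of rod_b in the frame of tube between 0.088 and 0.108 m and ((x of rod_a in the frame of tube above 0 m and x of rod_b in the frame of tube below 0 m) or (x of rod_b in the frame of tube above 0 m and x of rod_a in the frame of tube below 0 m))); the robot touches nothing.
It fails at once if a rod falls freely faster than 1.2 m/s (a drop of over 70 mm) ((linear speed of rod_a above 1.2 m/s and contact force between rod_a and the fingers below 0.1 N) or (linear speed of rod_b above 1.2 m/s and contact force between rod_b and the fingers below 0.1 N)).
It fails at once if the mug, slab or wrench is moved by more than 40 mm (distance of any of mug, slab, wrench from where it was at the start of the episode above 0.04 m).
It also fails if it takes over 72 s, if anything falls off the work surface, if the arm or the gripper's body presses on something with over 40 N, if the wrist force passes 120 N, or if a joint passes its speed limit or range.

## Working session

There is one attempt and no reset: what is moved stays moved. The work goes in short steps, Python scripts to look and compute and a shell command to move; the robot and the scene stay as the last step left them, time stands still between calls to the robot, and variables do not carry over. Pictures are saved under pics/ and viewed, and the job is handed in when it is done.

```bash
ls; mkdir -p pics
python3 - <<'E'
from rig import manip
import cv2,json
print(manip.read_state())
for n in ["scene","side","wrist"]:
    im=manip.snapshot(n); cv2.imwrite(f"pics/{n}0.png",im[:,:,::-1]); print(n,manip.camera_model(n))
E
```

```text
pics
{'time': 0.0, 'qpos': array([-1.14293168e+00,  2.64723774e-01,  1.60534886e+00,  1.45118846e-05,
        1.27370397e+00, -3.68930189e-02]), 'dq': array([-0.00092767, -0.0012866 , -0.00214329, -0.00015192, -0.00088873,
        0.00047315]), 'joint_efforts': array([ 1.89404665e-03, -5.02106845e+01, -3.56874382e+01,  7.25728925e-02,
        2.94658821e-02, -1.85429567e-04]), 'tool_pos': array([ 302.271059  , -602.79732235,  256.12133452]), 'tool_rot': array([-2.67226639,  1.64951032,  0.00283752]), 'force': array([0.19905476, 0.09570964, 0.47451933]), 'wrist_torque': array([-0.01022395,  0.04607546, -0.04774314]), 'finger_gap': 88.4609172215701}
scene {'fx': 411.55421103973686, 'fy': 411.55421103973686, 'cx': 274.07571010281237, 'cy': 213.1321338513072, 'R': array([[ 0.68142924,  0.73182464, -0.00932147],
       [ 0.59034654, -0.55713269, -0.58403265],
       [-0.43260277,  0.39247403, -0.81167665]]), 't': array([-505.8881396 , -189.25301984, 1430.25690767])}
side {'fx': 461.1062232672902, 'fy': 461.1062232672902, 'cx': 272.54807269060314, 'cy': 216.402717749615, 'R': array([[-0.98630593, -0.16389446,  0.01841814],
       [-0.10475312,  0.53627895, -0.83751518],
       [ 0.12738684, -0.82797554, -0.54610356]]), 't': array([ 586.46480759,   70.91708698, 1397.91747422])}
wrist {'fx': 340.78510553176073, 'fy': 340.78510553176073, 'cx': 281.53730257045083, 'cy': 204.06070449930343, 'hand_eye': array([[ 9.99999633e-01, -2.25544188e-04, -8.27078527e-04,
        -8.02328143e-01],
       [ 4.55521199e-04,  9.57099792e-01,  2.89758140e-01,
        -7.41228963e+01],
       [ 7.26243422e-04, -2.89758411e-01,  9.57099543e-01,
        -1.27275922e+02],
       [ 0.00000000e+00,  0.00000000e+00,  0.00000000e+00,
         1.00000000e+00]])}
```

View pics/scene0.png

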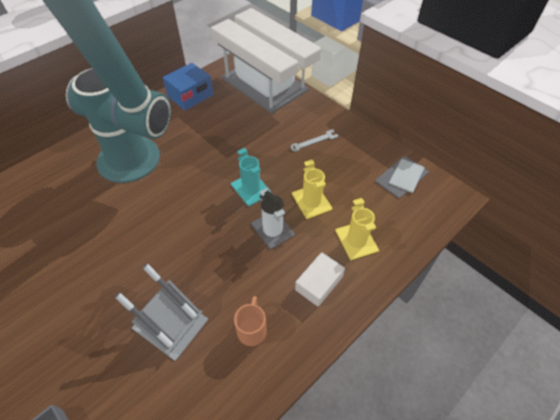

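View pics/side0.png

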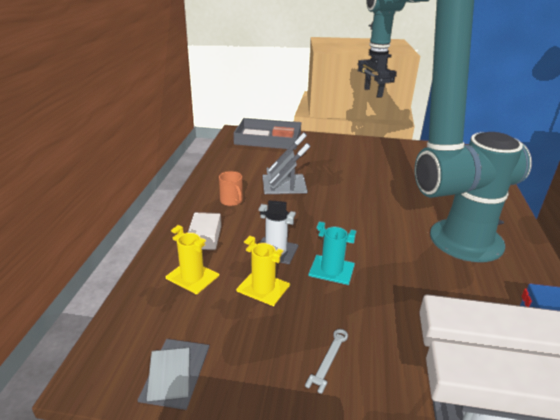

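View pics/wrist0.png

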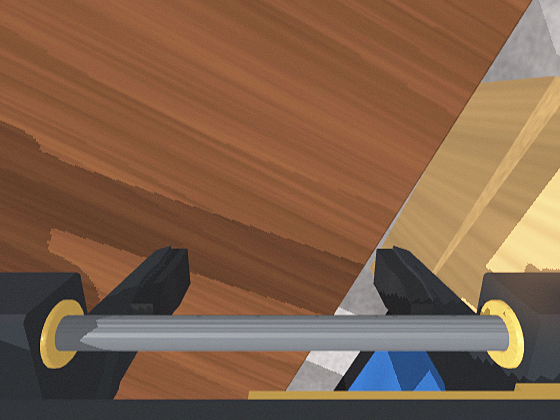

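Candidates for the tube: bright tube with black cap, scene (272,218) / side (276,230); turquoise look-alike, scene (250,175); yellow ones at (313,190) and (360,230). I take the bright one with the black cap. Next, close crops.

Run:
```python
import cv2
def crop(n,x0,y0,x1,y1,s):
    im=cv2.imread(f"pics/{n}0.png")[y0:y1,x0:x1]; return cv2.resize(im,None,fx=s,fy=s,interpolation=cv2.INTER_CUBIC)
cv2.imwrite("pics/c1.png",crop("scene",235,175,315,255,7))
cv2.imwrite("pics/c2.png",crop("side",240,190,320,270,7))
cv2.imwrite("pics/c3.png",crop("scene",105,255,225,360,6))
cv2.imwrite("pics/c4.png",crop("side",245,125,325,205,7))
```

```text
(no output)
```

View pics/c1.png

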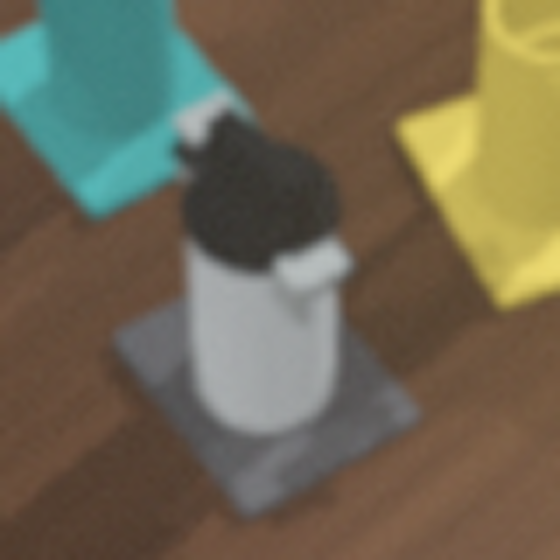

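View pics/c2.png

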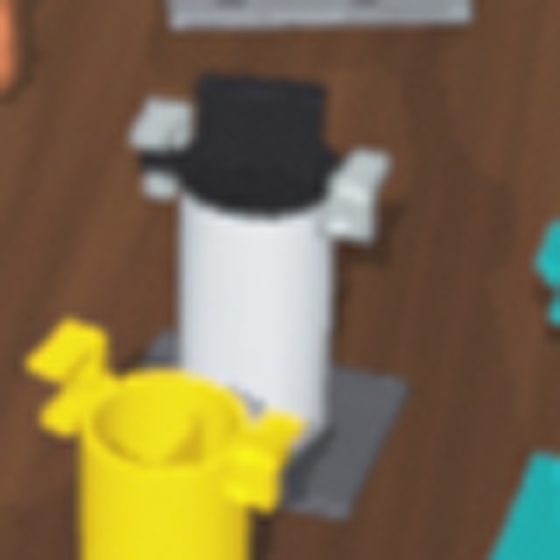

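View pics/c3.png

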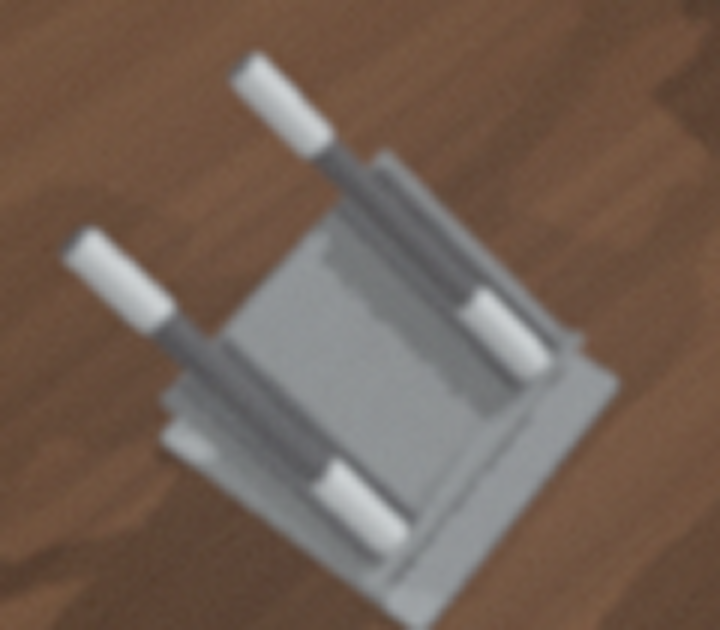

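View pics/c4.png

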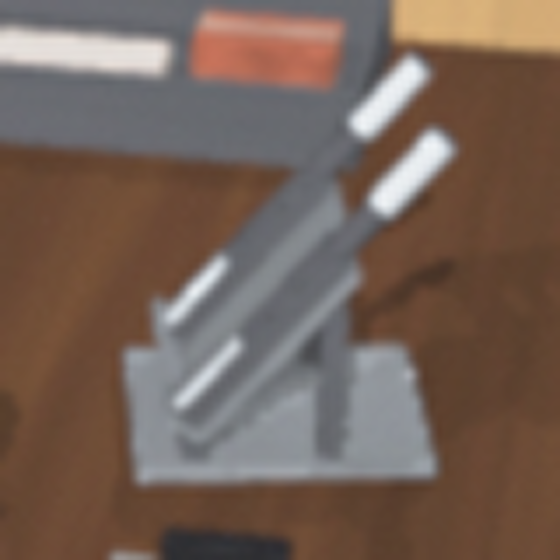

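```bash
cat > h.py <<'E'
import numpy as np,cv2
from scipy.spatial.transform import Rotation as Ro
from rig import manip
def cam(n):
    m=manip.camera_model(n); K=np.array([[m['fx'],0,m['cx']],[0,m['fy'],m['cy']],[0,0,1.]]); return K,np.array(m['R']),np.array(m['t'])
C={n:cam(n) for n in("scene","side")}
def wristcam(s):
    m=manip.camera_model("wrist");K=np.array([[m['fx'],0,m['cx']],[0,m['fy'],m['cy']],[0,0,1.]])
    T=np.eye(4);T[:3,:3]=Ro.from_rotvec(s['tool_rot']).as_matrix();T[:3,3]=s['tool_pos']
    W=np.linalg.inv(T@np.array(m['hand_eye'])); return K,W[:3,:3],W[:3,3]
def proj(c,X):
    K,R,t=c; p=(np.atleast_2d(X)@R.T+t)@K.T; return p[:,:2]/p[:,2:]
def plane(c,uv,z):
    K,R,t=c; d=R.T@np.linalg.solve(K,[uv[0],uv[1],1.]); o=-R.T@t; return o+d*(z-o[2])/d[2]
def tri(obs):
    A=[];b=[]
    for c,uv in obs:
        K,R,t=c; P=K@np.c_[R,t]
        for i in(0,1):
            r=P[i]-uv[i]*P[2]; A.append(r[:3]);b.append(-r[3])
    X,_,_,_=np.linalg.lstsq(np.array(A),np.array(b),rcond=None)
    e=[np.linalg.norm(proj(c,X)[0]-uv) for c,uv in obs]; return X,e
def c(x,y,ox,oy,s): return ((x+.5)/s-.5+ox,(y+.5)/s-.5+oy)
E
python3 - <<'E'
from h import *
np.set_printoptions(precision=1,suppress=True)
S,D=C['scene'],C['side']
s1=lambda x,y:c(x,y,235,175,7); s2=lambda x,y:c(x,y,240,190,7); s3=lambda x,y:c(x,y,105,255,6); s4=lambda x,y:c(x,y,245,125,7)
for z in(0,6): print(z,[plane(S,s1(*p),z) for p in[(115,335),(250,515),(420,410)]],[plane(D,s2(*p),z) for p in[(350,515),(405,380)]])
R={}
for n,a,b in[("r1top",(246,65),(415,70)),("r1bot",(538,368),(175,320)),("r2top",(80,243),(442,145)),("r2bot",(398,540),(182,405)),
  ("r1top_x",(246,65),(442,145)),("r1bot_x",(538,368),(182,405)),("r2top_x",(80,243),(415,70)),("r2bot_x",(398,540),(175,320))]:
    print(n,*tri([(S,s3(*a)),(D,s4(*b))]))
# cap bar top ends / claws
for n,a,b in[("claw+",(320,250),(160,115)),("claw-",(205,110),(365,165)),("bartopcentre",(253,135),(262,82))]:
    print(n,*tri([(S,s1(*a)),(D,s2(*b))]))
E
```

```text
0 [array([494.9, 133.3,   0. ]), array([603.3, 114.2,   0. ]), array([614.9, 203.3,   0. ])] [array([511.3, 211.1,   0. ]), array([500.5, 117. ,   0. ])]
6 [array([498.2, 130.8,   6. ]), array([606. , 111.9,   6. ]), array([617.6, 200.5,   6. ])] [array([510.5, 218.6,   6. ]), array([499.8, 125.2,   6. ])]
r1top [ 530.1 -208.5  206.7] [np.float64(1.2084497313096234), np.float64(0.6745372748219908)]
r1bot [ 642.8 -185.3   73.2] [np.float64(3.023370563334603), np.float64(1.7274444703674452)]
r2top [ 516.1 -291.7  136. ] [np.float64(2.006860507023847), np.float64(1.0835255596128082)]
r2bot [ 640.9 -261.7  -11.2] [np.float64(2.2715736480297894), np.float64(1.2623280019469942)]
r1top_x [ 512.4 -204.3  173.2] [np.float64(0.28133983948069813), np.float64(0.16184489843394265)]
r1bot_x [ 632.3 -178.6   32.5] [np.float64(0.19675964714014876), np.float64(0.11576950644859091)]
r2top_x [ 534.7 -292.7  172.8] [np.float64(0.4191136615635059), np.float64(0.21954485089128337)]
r2bot_x [ 651.7 -265.5   33.4] [np.float64(0.7214947224971633), np.float64(0.38932639756110027)]
claw+ [599.4 157.8 144.7] [np.float64(0.0753966309207107), np.float64(0.05935188407701919)]
claw- [515.9 173.6 141.9] [np.float64(0.07657831478212362), np.float64(0.06384781172204054)]
bartopcentre [556.9 164.6 169.6] [np.float64(0.6914869297352096), np.float64(0.5557806114976943)]
```

```bash
cat >> h.py <<'E'
def down(psi):  # tool z down, tool x at yaw psi(deg)
    p=np.radians(psi); x=np.array([np.cos(p),np.sin(p),0]); z=np.array([0,0,-1.]); return np.c_[x,np.cross(z,x),z]
def delta(pos,Rm,s=None):
    s=s or manip.read_state(); R0=Ro.from_rotvec(s['tool_rot']).as_matrix()
    tr=R0.T@(np.array(pos)-s['tool_pos'])/30; rv=np.degrees(Ro.from_matrix(R0.T@Rm).as_rotvec())/10
    print("trans",np.round(tr,3),"rot",np.round(rv,3),"q",np.round(s['qpos'],2),"t",round(s['time'],2)); return tr,rv
E
python3 - <<'E'
from h import *
np.set_printoptions(precision=2,suppress=True)
s=manip.read_state(); R=Ro.from_rotvec(s['tool_rot']).as_matrix(); print(R, np.degrees(np.arctan2(R[1,0],R[0,0])))
for n,p in dict(mug=(250,337),slab=(320,290),turq=(252,188),yel=(315,205),yel2=(358,245),wr=(315,140)).items(): print(n,plane(C['scene'],p,0))
for psi in(80,85,-100): delta([557,165,300],down(psi))
E
```

```text
[[ 0.45 -0.89 -0.  ]
 [-0.89 -0.45  0.  ]
 [-0.   -0.   -1.  ]] -63.36859282929319
mug [ 762.85 -103.74    0.  ]
slab [795.79 123.25   0.  ]
turq [393.99 225.58   0.  ]
yel [583.71 325.12   0.  ]
yel2 [773.31 310.49   0.  ]
wr [382.21 535.82   0.  ]
trans [-19.08 -19.06  -1.42] rot [ -0.01   0.   -14.34] q [-1.14  0.26  1.61  0.    1.27 -0.04] t 0.15
trans [-19.08 -19.06  -1.42] rot [ -0.01   0.   -14.84] q [-1.14  0.26  1.61  0.    1.27 -0.04] t 0.15
trans [-19.08 -19.06  -1.42] rot [0.   0.01 3.66] q [-1.14  0.26  1.61  0.    1.27 -0.04] t 0.15
```

```bash
python3 -m inch '[{"translation":[-1.5,-1.5,-0.3],"delta_rot":[0,0,0.3],"fingers":-1},{"translation":[-3,-3,-0.6],"delta_rot":[0,0,0.7],"fingers":-1},{"translation":[-4.4,-4.4,-1],"delta_rot":[0,0,1],"fingers":-1},{"translation":[-5.8,-5.8,-1.4],"delta_rot":[0,0,1.4],"fingers":-1},{"translation":[-7.2,-7.2,-1.4],"delta_rot":[0,0,1.8],"fingers":-1},{"translation":[-8.6,-8.6,-1.4],"delta_rot":[0,0,2.1],"fingers":-1},{"translation":[-10,-10,-1.4],"delta_rot":[0,0,2.5],"fingers":-1},{"translation":[-11.4,-11.4,-1.4],"delta_rot":[0,0,2.8],"fingers":-1},{"translation":[-12.8,-12.8,-1.4],"delta_rot":[0,0,3.2],"fingers":-1},{"translation":[-14.2,-14.2,-1.4],"delta_rot":[0,0,3.66],"fingers":-1}]'
python3 - <<'E'
from h import *
delta([557,165,300],down(-100))
E
```

```text
time: 1.4
tool_pos: [492.5, -29.7, 299.4]
tool_rot: [-2.017, 2.409, -0.001]
force: [0.5, -0.0, 0.2]
finger_gap: 88.2
trans [-6.767 -0.975 -0.021] rot [-0.002 -0.001 -0.012] q [-0.11 -0.11  1.93 -0.    1.32  1.64] t 1.4
```

```bash
python3 -m inch '[{"translation":[-1.4,-0.2,0],"delta_rot":[0,0,0],"fingers":-1},{"translation":[-2.8,-0.4,0],"delta_rot":[0,0,0],"fingers":-1},{"translation":[-4.2,-0.6,0],"delta_rot":[0,0,0],"fingers":-1},{"translation":[-5.6,-0.8,0],"delta_rot":[0,0,0],"fingers":-1},{"translation":[-6.77,-0.98,0],"delta_rot":[0,0,0],"fingers":-1},{"translation":[-6.77,-0.98,0],"delta_rot":[0,0,0],"fingers":-1},{"translation":[-6.77,-0.98,0],"delta_rot":[0,0,0],"fingers":-1},{"translation":[-6.77,-0.98,0],"delta_rot":[0,0,0],"fingers":-1},{"translation":[-6.77,-0.98,0],"delta_rot":[0,0,0],"fingers":-1},{"translation":[-6.77,-0.98,0],"delta_rot":[0,0,0],"fingers":-1}]'
python3 - <<'E'
from h import *
s=manip.read_state(); im=manip.snapshot("wrist")[:,:,::-1]; cv2.imwrite("pics/w1.png",im); np.save("w1s.npy",s,allow_pickle=True)
delta([557,165,300],down(-100),s)
E
```

```text
time: 2.65
tool_pos: [556.5, 162.7, 299.6]
tool_rot: [-2.019, 2.407, -0.0]
force: [-0.1, 0.8, -0.1]
finger_gap: 88.0
trans [-0.079 -0.003 -0.013] rot [-0.002  0.001 -0.002] q [ 0.24  0.06  1.76 -0.    1.32  1.99] t 2.65
```

View pics/w1.png

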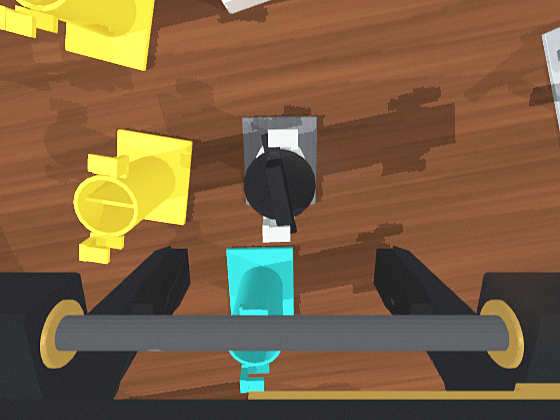

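Run:
```python
import cv2
im=cv2.imread("pics/w1.png")[105:255,220:340]; cv2.imwrite("pics/w1c.png",cv2.resize(im,None,fx=4,fy=4,interpolation=cv2.INTER_CUBIC))
```

```text
(no output)
```

View pics/w1c.png

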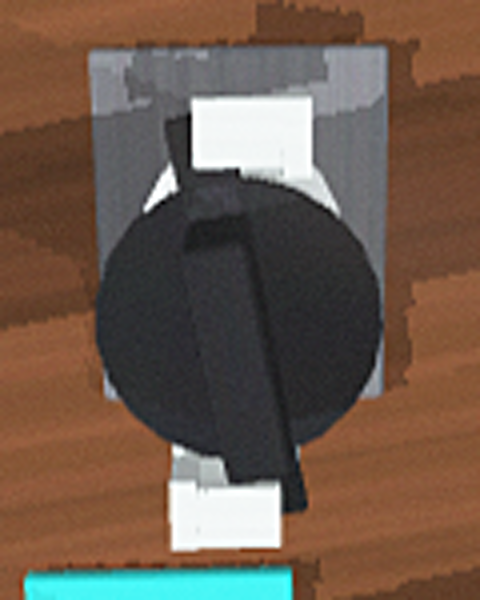

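Run:
```python
from h import *
np.set_printoptions(precision=1,suppress=True)
s=np.load("w1s.npy",allow_pickle=True).item(); W=wristcam(s)
k=lambda x,y:c(x,y,220,105,4)
a=plane(W,k(252,134),139);b=plane(W,k(225,516),139);print("claws",a,b,(a+b)/2,np.linalg.norm(a-b),np.degrees(np.arctan2(*(a-b)[1::-1])))
a=plane(W,k(215,246),167);b=plane(W,k(259,478),167);print("bar",a,b,(a+b)/2,np.linalg.norm(a-b),np.degrees(np.arctan2(*(a-b)[1::-1])))
# bar side edges
for p,q in[((188,255),(228,478)),((245,243),(290,475))]:
    a=plane(W,k(*p),167);b=plane(W,k(*q),167);print(np.degrees(np.arctan2(*(a-b)[1::-1])))
l=plane(W,k(96,320),131);r=plane(W,k(382,320),131);print("disc",(l+r)/2,np.linalg.norm(l-r))
P=[plane(W,k(*p),6) for p in[(90,48),(388,45),(107,398),(382,398)]];print(P)
```

```text
claws [599.7 154.5 139. ] [516.6 175.4 139. ] [558.2 165.  139. ] 85.67234133659393 -14.093278290980406
bar [582.9 164.8 167. ] [534.5 164.6 167. ] [558.7 164.7 167. ] 48.3379363421868 0.19237394832008228
-0.7121626585106074
0.7885844788417833
disc [559.1 164.6 131. ] 63.771428869682175
[array([619.6, 200. ,   6. ]), array([604.9, 112. ,   6. ]), array([511.5, 217.3,   6. ]), array([496. , 129.9,   6. ])]
```

Run:
```python
from h import *
delta([558.5,164.8,158],down(-90))
```

```text
trans [-0.076 -0.052  4.719] rot [-1.000e-03  1.000e-03 -1.001e+00] q [0.24 0.06 1.76 0.   1.32 1.99] t 2.7
```

```bash
python3 -m inch '[{"translation":[-0.08,-0.05,0.8],"delta_rot":[0,0,-0.5],"fingers":-1},{"translation":[-0.08,-0.05,1.6],"delta_rot":[0,0,-1],"fingers":-1},{"translation":[-0.08,-0.05,2.4],"delta_rot":[0,0,-1],"fingers":-1},{"translation":[-0.08,-0.05,3.2],"delta_rot":[0,0,-1],"fingers":-1},{"translation":[-0.08,-0.05,3.9],"delta_rot":[0,0,-1],"fingers":-1},{"translation":[-0.08,-0.05,4.4],"delta_rot":[0,0,-1],"fingers":-1},{"translation":[-0.08,-0.05,4.7],"delta_rot":[0,0,-1],"fingers":-1},{"translation":[-0.08,-0.05,4.7],"delta_rot":[0,0,-1],"fingers":-1},{"translation":[-0.08,-0.05,4.7],"delta_rot":[0,0,-1],"fingers":-1},{"translation":[-0.08,-0.05,4.7],"delta_rot":[0,0,-1],"fingers":-1}]' 25
python3 - <<'E'
from h import *
delta([558.5,164.8,158],down(-90))
cv2.imwrite("pics/w2.png",manip.snapshot("wrist")[:,:,::-1])
E
```

```text
time: 3.95
tool_pos: [559.1, 165.6, 159.4]
tool_rot: [-2.221, 2.22, -0.001]
force: [0.0, 0.0, 0.9]
finger_gap: 88.3
trans [0.026 0.019 0.047] rot [-0.009  0.003  0.003] q [0.25 0.17 1.9  0.   1.06 1.82] t 3.95
```

View pics/w2.png

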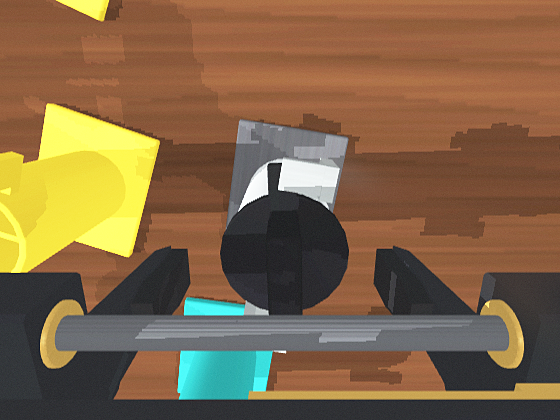

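The fingers straddle the bar (bar at px 270-302, aligned vertically, centre ≈ 284 vs 281). Close on it.

```bash
python3 -m inch '[{"translation":[0.02,0.02,0.03],"delta_rot":[0,0,0],"fingers":-0.5},{"translation":[0.02,0.02,0.03],"delta_rot":[0,0,0],"fingers":0},{"translation":[0.02,0.02,0.03],"delta_rot":[0,0,0],"fingers":0.4},{"translation":[0.02,0.02,0.03],"delta_rot":[0,0,0],"fingers":1},{"translation":[0.02,0.02,0.03],"delta_rot":[0,0,0],"fingers":1},{"translation":[0.02,0.02,0.03],"delta_rot":[0,0,0],"fingers":1},{"translation":[0.02,0.02,0.03],"delta_rot":[0,0,0],"fingers":1},{"translation":[0.02,0.02,0.03],"delta_rot":[0,0,0],"fingers":1},{"translation":[0.02,0.02,0.03],"delta_rot":[0,0,0],"fingers":1},{"translation":[0.02,0.02,0.03],"delta_rot":[0,0,0],"fingers":1}]' 25
```

```text
time: 5.25
tool_pos: [557.8, 164.8, 157.5]
tool_rot: [2.222, -2.221, 0.0]
force: [-0.4, 0.2, -0.1]
finger_gap: 13.7
```

```bash
python3 -m inch '[{"translation":[0,0,0],"delta_rot":[0,0,-0.6],"fingers":1},{"translation":[0,0,0],"delta_rot":[0,0,-1.2],"fingers":1},{"translation":[0,0,0],"delta_rot":[0,0,-1.8],"fingers":1},{"translation":[0,0,0],"delta_rot":[0,0,-2.5],"fingers":1},{"translation":[0,0,0],"delta_rot":[0,0,-3.2],"fingers":1},{"translation":[0,0,0],"delta_rot":[0,0,-3.9],"fingers":1},{"translation":[0,0,0],"delta_rot":[0,0,-4.6],"fingers":1},{"translation":[0,0,0],"delta_rot":[0,0,-5.2],"fingers":1},{"translation":[0,0,0],"delta_rot":[0,0,-5.6],"fingers":1},{"translation":[0,0,0],"delta_rot":[0,0,-5.6],"fingers":1}]' 25
python3 - <<'E'
from h import *
print(manip.read_state()['wrist_torque'])
cv2.imwrite("pics/w3.png",manip.snapshot("wrist")[:,:,::-1])
E
```

```text
time: 6.5
tool_pos: [558.2, 164.4, 157.6]
tool_rot: [3.004, -0.919, 0.001]
force: [1.5, -1.6, -1.0]
finger_gap: 13.9
[-0.34461305 -0.32860108 -0.01505586]
```

View pics/w3.png

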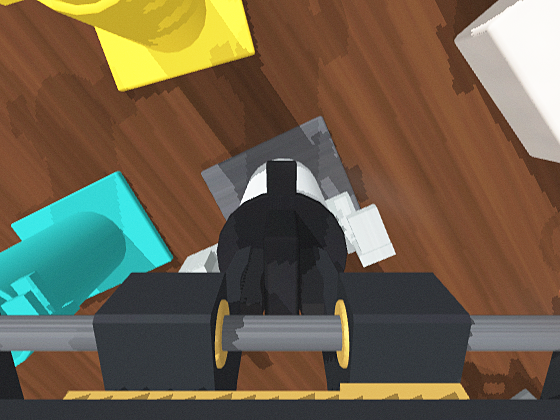

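Cap turned: its ear (280,175) is well clear of the claw (350,225). Lifting.

```bash
python3 -m inch '[{"translation":[0,0,-0.2],"delta_rot":[0,0,0],"fingers":1},{"translation":[0,0,-0.4],"delta_rot":[0,0,0],"fingers":1},{"translation":[0,0,-0.7],"delta_rot":[0,0,0],"fingers":1},{"translation":[0,0,-1.1],"delta_rot":[0,0,0],"fingers":1},{"translation":[0,0,-1.5],"delta_rot":[0,0,0],"fingers":1},{"translation":[0,0,-1.9],"delta_rot":[0,0,0],"fingers":1},{"translation":[0,0,-2.3],"delta_rot":[0,0,0],"fingers":1},{"translation":[0,0,-2.6],"delta_rot":[0,0,0],"fingers":1},{"translation":[0,0,-2.6],"delta_rot":[0,0,0],"fingers":1},{"translation":[0,0,-2.6],"delta_rot":[0,0,0],"fingers":1}]' 25
python3 - <<'E'
from h import *
s=manip.read_state(); delta([450,20,235],down(-34),s); delta([450,20,60],down(-34),s)
cv2.imwrite("pics/s4.png",cv2.resize(manip.snapshot("side")[150:280,220:340,::-1],None,fx=4,fy=4))
E
```

```text
time: 7.8
tool_pos: [557.5, 164.7, 235.1]
tool_rot: [3.004, -0.918, -0.001]
force: [-0.5, -0.4, -0.5]
finger_gap: 14.0
trans [-2.770e-01  6.004e+00  6.000e-03] rot [0.003 0.003 0.003] q [0.24 0.1  1.83 0.   1.2  0.84] t 7.8
trans [-0.274  6.001  5.839] rot [0.003 0.003 0.003] q [0.24 0.1  1.83 0.   1.2  0.84] t 7.8
```

View pics/s4.png

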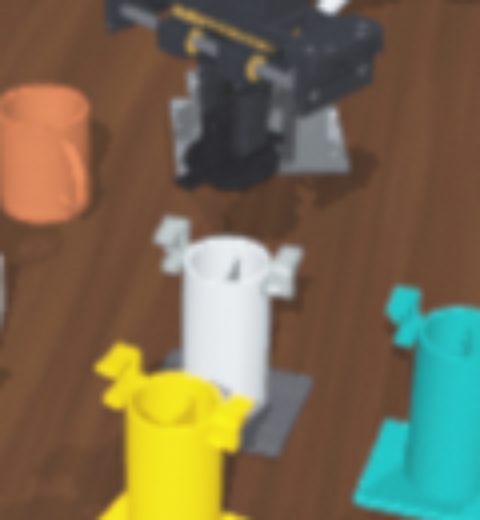

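```bash
python3 -m inch '[{"translation":[-0.05,1,0],"delta_rot":[0,0,0],"fingers":1},{"translation":[-0.1,2.2,0],"delta_rot":[0,0,0],"fingers":1},{"translation":[-0.15,3.5,0],"delta_rot":[0,0,0],"fingers":1},{"translation":[-0.2,4.8,0.6],"delta_rot":[0,0,0],"fingers":1},{"translation":[-0.28,6,1.6],"delta_rot":[0,0,0],"fingers":1},{"translation":[-0.28,6,2.7],"delta_rot":[0,0,0],"fingers":1},{"translation":[-0.28,6,3.8],"delta_rot":[0,0,0],"fingers":1},{"translation":[-0.28,6,4.8],"delta_rot":[0,0,0],"fingers":1},{"translation":[-0.28,6,5.5],"delta_rot":[0,0,0],"fingers":1},{"translation":[-0.28,6,5.8],"delta_rot":[0,0,0],"fingers":1}]' 25
python3 - <<'E'
from h import *
delta([450,20,43],down(-34))
E
```

```text
time: 9.1
tool_pos: [448.8, 20.2, 59.8]
tool_rot: [3.004, -0.917, -0.005]
force: [0.1, -0.7, -1.0]
finger_gap: 14.0
trans [ 0.039 -0.018  0.559] rot [0.011 0.016 0.003] q [-0.01  0.06  2.25  0.    0.84  0.58] t 9.1
```

```bash
python3 -m inch '[{"translation":[0,0,0.2],"delta_rot":[0,0,0],"fingers":1},{"translation":[0,0,0.35],"delta_rot":[0,0,0],"fingers":1},{"translation":[0,0,0.45],"delta_rot":[0,0,0],"fingers":1},{"translation":[0,0,0.52],"delta_rot":[0,0,0],"fingers":1},{"translation":[0,0,0.55],"delta_rot":[0,0,0],"fingers":1},{"translation":[0,0,0.55],"delta_rot":[0,0,0],"fingers":1},{"translation":[0,0,0.55],"delta_rot":[0,0,0],"fingers":0.4},{"translation":[0,0,0.55],"delta_rot":[0,0,0],"fingers":0},{"translation":[0,0,0.55],"delta_rot":[0,0,0],"fingers":-0.3},{"translation":[0,0,0.55],"delta_rot":[0,0,0],"fingers":-0.3}]' 25
python3 - <<'E'
from h import *
delta([450,20,250],down(-34))
cv2.imwrite("pics/w5.png",manip.snapshot("wrist")[:,:,::-1])
E
```

```text
time: 10.35
tool_pos: [450.3, 20.2, 45.1]
tool_rot: [-3.005, 0.918, -0.0]
force: [0.8, -0.1, 0.2]
finger_gap: 51.7
trans [-4.000e-03  1.300e-02 -6.831e+00] rot [-0.    -0.     0.003] q [-0.01  0.09  2.25  0.    0.8   0.58] t 10.35
```

View pics/w5.png

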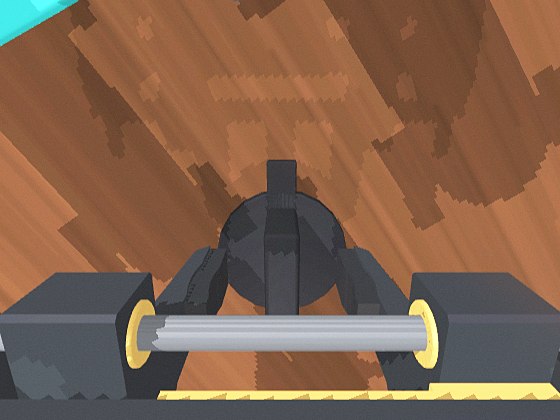

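Cap stands on the bench, released (bar at 268–298, fingers clear on both sides). Lift off and move to an approach pose along rod_a's axis.

```bash
cat >> h.py <<'E'
def rodpose(rackyaw,pitch):
    p=np.radians(rackyaw); a=np.radians(pitch); x=np.array([np.sin(p),-np.cos(p),0])
    z=np.array([np.sin(a)*np.cos(p),np.sin(a)*np.sin(p),-np.cos(a)]); return np.c_[x,np.cross(z,x),z]
E
python3 -m inch '[{"translation":[0,0,-0.3],"delta_rot":[0,0,0],"fingers":-0.6},{"translation":[0,0,-1],"delta_rot":[0,0,0],"fingers":-0.6},{"translation":[0,0,-2],"delta_rot":[0,0,0],"fingers":-0.6},{"translation":[0,0,-3.2],"delta_rot":[0,0,0],"fingers":-0.6},{"translation":[0,0,-4.6],"delta_rot":[0,0,0.6],"fingers":-0.6},{"translation":[0,0,-6],"delta_rot":[0,0,1.4],"fingers":-0.6},{"translation":[0,0,-7.2],"delta_rot":[0,0,2.2],"fingers":-0.6},{"translation":[0,0,-8.2],"delta_rot":[0,0,3],"fingers":-0.6},{"translation":[0,0,-8.5],"delta_rot":[0,0,3.8],"fingers":-0.6},{"translation":[0,0,-8.5],"delta_rot":[0,0,4.35],"fingers":-0.6}]' 25
python3 - <<'E'
from h import *
delta([455,-216,242],rodpose(12.5,40))
E
```

```text
time: 11.65
tool_pos: [450.9, 20.2, 302.2]
tool_rot: [-2.445, 1.969, -0.004]
force: [-0.8, -1.1, -0.7]
finger_gap: 70.5
trans [7.721 1.554 2.008] rot [ 3.98  -0.01  -0.015] q [-0.01 -0.2   2.    0.    1.34  1.35] t 11.65
```

```bash
python3 -m inch '[{"translation":[0.8,0.1,0],"delta_rot":[0.3,0,0],"fingers":-0.6},{"translation":[1.8,0.3,0],"delta_rot":[0.8,0,0],"fingers":-0.6},{"translation":[3,0.5,0],"delta_rot":[1.3,0,0],"fingers":-0.6},{"translation":[4.2,0.8,0.2],"delta_rot":[1.9,0,0],"fingers":-0.6},{"translation":[5.4,1,0.6],"delta_rot":[2.5,0,0],"fingers":-0.6},{"translation":[6.6,1.3,1],"delta_rot":[3.1,0,0],"fingers":-0.6},{"translation":[7.4,1.5,1.5],"delta_rot":[3.6,0,0],"fingers":-0.6},{"translation":[7.7,1.55,2],"delta_rot":[4,0,0],"fingers":-0.6},{"translation":[7.7,1.55,2],"delta_rot":[4,0,0],"fingers":-0.6},{"translation":[7.7,1.55,2],"delta_rot":[4,0,0],"fingers":-0.6}]' 25
python3 - <<'E'
from h import *
s=manip.read_state();delta([455,-216,242],rodpose(12.5,40),s)
cv2.imwrite("pics/w6.png",manip.snapshot("wrist")[:,:,::-1]);np.save("w6s.npy",s,allow_pickle=True)
S=[[512.4,-204.3,173.2],[632.3,-178.6,32.5],[534.7,-292.7,172.8],[651.7,-265.5,33.4]]
print(proj(wristcam(s),S).round(1))
E
```

```text
time: 12.9
tool_pos: [455.3, -215.3, 241.1]
tool_rot: [-1.979, 1.587, -0.578]
force: [-0.5, -0.3, 0.0]
finger_gap: 70.4
trans [ 0.019 -0.008 -0.033] rot [0.001 0.    0.006] q [-0.87 -0.28  2.32  0.8   0.91  0.04] t 12.9
[[284.9 214.7]
 [284.2 161.9]
 [419.7 211.3]
 [359.  161.4]]
```

View pics/w6.png

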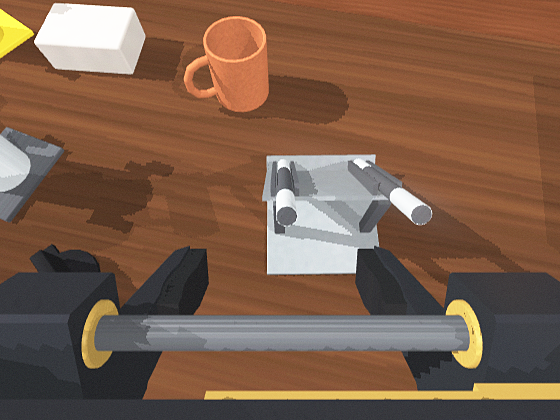

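Run:
```python
import cv2
im=cv2.imread("pics/w6.png")[140:240,250:450]; cv2.imwrite("pics/w6c.png",cv2.resize(im,None,fx=4,fy=4,interpolation=cv2.INTER_CUBIC))
```

```text
(no output)
```

View pics/w6c.png

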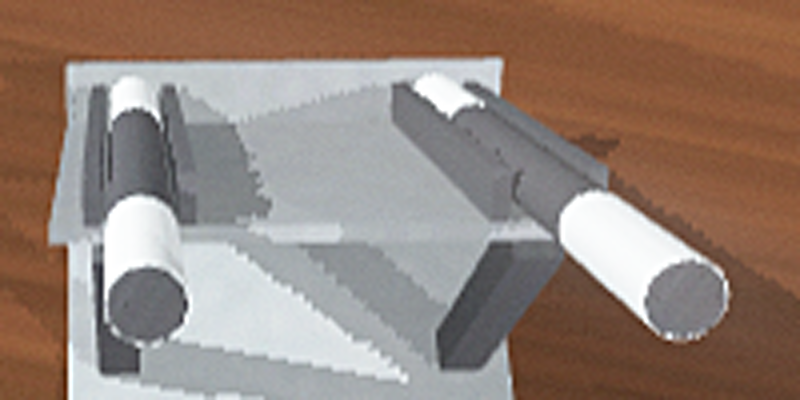

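Run:
```python
from h import *
np.set_printoptions(precision=1,suppress=True)
s=np.load("w6s.npy",allow_pickle=True).item(); W=wristcam(s); S,D=C['scene'],C['side']
k=lambda x,y:c(x,y,250,140,4)
s3=lambda x,y:c(x,y,105,255,6); s4=lambda x,y:c(x,y,245,125,7)
a=tri([(W,k(148,303)),(S,s3(246,65)),(D,s4(442,145))]);b=tri([(W,k(686,300)),(S,s3(80,243)),(D,s4(415,70))])
print(a,b, plane(W,k(148,303),177.5),plane(W,k(686,300),177.5))
# rod direction test: wrist pixels along axis, rod a
u=lambda y,p:np.array([-np.sin(np.radians(p))*np.cos(np.radians(y)),-np.sin(np.radians(p))*np.sin(np.radians(y)),np.cos(np.radians(p))])
for yaw in(9,11,12.5,14):
  d=u(yaw,40)
  print(yaw,[(((proj(W,a[0]-l*d)[0]-[250,140]+.5)*4-.5)) for l in(0,48,142,190)],[(((proj(W,b[0]-l*d)[0]-[250,140]+.5)*4-.5)) for l in(0,48,142,190)])
```

```text
(array([ 512.4, -204.8,  173. ]), [np.float64(1.105636402368697), np.float64(0.31908678363158055), np.float64(0.18304955824954422)]) (array([ 534.2, -293.3,  172.3]), [np.float64(2.3498866006594112), np.float64(0.3685843432797608), np.float64(0.3505727786535596)]) [ 510.5 -205.8  177.5] [ 530.2 -292.2  177.5]
9 [array([143.9, 301.2]), array([150.6, 225.2]), array([158.9, 131.8]), array([161.7,  99.8])] [array([682.4, 291.3]), array([599.7, 217.4]), array([497.7, 126.2]), array([462.8,  95. ])]
11 [array([143.9, 301.2]), array([145.3, 225. ]), array([147. , 131.3]), array([147.5,  99.3])] [array([682.4, 291.3]), array([594.3, 217.2]), array([485.8, 125.8]), array([448.6,  94.5])]
12.5 [array([143.9, 301.2]), array([141.3, 225. ]), array([138. , 131.2]), array([136.9,  99.2])] [array([682.4, 291.3]), array([590.3, 217.1]), array([476.9, 125.7]), array([438.1,  94.3])]
14 [array([143.9, 301.2]), array([137.3, 225. ]), array([129.1, 131.3]), array([126.3,  99.3])] [array([682.4, 291.3]), array([586.4, 217.2]), array([468. , 125.8]), array([427.5,  94.5])]
```

Run:
```python
from h import *
delta([531.8,-200.2,150],rodpose(13.5,40))
```

```text
trans [ 0.057 -0.017  4.   ] rot [-0.002 -0.066 -0.063] q [-0.87 -0.28  2.32  0.8   0.91  0.04] t 12.95
```

```bash
python3 -m inch '[{"translation":[0.06,-0.02,0.4],"delta_rot":[0,-0.07,-0.06],"fingers":-0.6},{"translation":[0.06,-0.02,1],"delta_rot":[0,-0.07,-0.06],"fingers":-0.6},{"translation":[0.06,-0.02,1.8],"delta_rot":[0,-0.07,-0.06],"fingers":-0.6},{"translation":[0.06,-0.02,2.5],"delta_rot":[0,-0.07,-0.06],"fingers":-0.6},{"translation":[0.06,-0.02,3.1],"delta_rot":[0,-0.07,-0.06],"fingers":-0.6},{"translation":[0.06,-0.02,3.6],"delta_rot":[0,-0.07,-0.06],"fingers":-0.6},{"translation":[0.06,-0.02,3.9],"delta_rot":[0,-0.07,-0.06],"fingers":-0.6},{"translation":[0.06,-0.02,4],"delta_rot":[0,-0.07,-0.06],"fingers":-0.6},{"translation":[0.06,-0.02,4],"delta_rot":[0,-0.07,-0.06],"fingers":-0.6},{"translation":[0.06,-0.02,4],"delta_rot":[0,-0.07,-0.06],"fingers":-0.6}]' 25
python3 - <<'E'
from h import *
delta([531.8,-200.2,150],rodpose(13.5,40))
cv2.imwrite("pics/w7.png",manip.snapshot("wrist")[:,:,::-1])
cv2.imwrite("pics/s7.png",cv2.resize(manip.snapshot("side")[100:220,230:390,::-1],None,fx=4,fy=4))
E
```

```text
time: 14.2
tool_pos: [531.2, -200.6, 149.0]
tool_rot: [-1.988, 1.57, -0.57]
force: [-0.4, -0.4, 0.9]
finger_gap: 70.5
trans [-0.01  -0.038 -0.01 ] rot [-0.003  0.003 -0.013] q [-0.71 -0.03  2.31  1.    0.67 -0.12] t 14.2
```

View pics/w7.png

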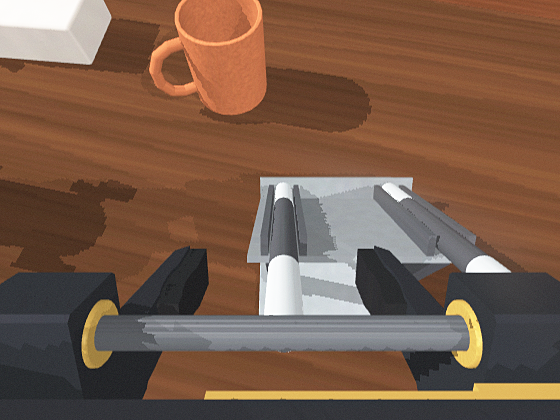

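View pics/s7.png

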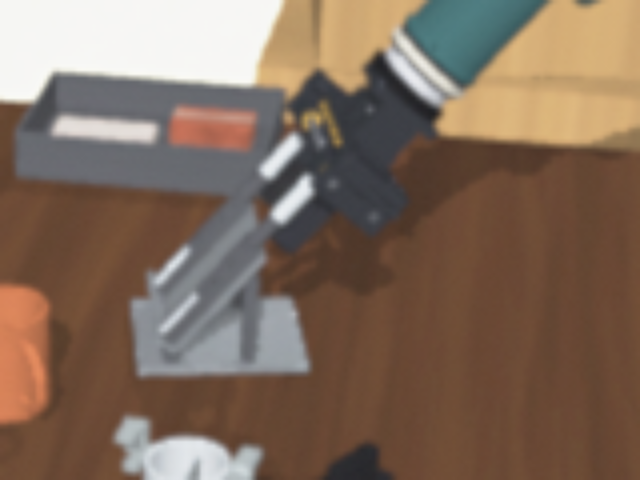

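Run:
```python
import cv2
im=cv2.imread("pics/w7.png")[170:320,220:340]; cv2.imwrite("pics/w7c.png",cv2.resize(im,None,fx=4,fy=4,interpolation=cv2.INTER_CUBIC))
from h import *
s=manip.read_state();W=wristcam(s);R=Ro.from_rotvec(s['tool_rot']).as_matrix()
for d in(-20,0,20,60,100,158):
    X=s['tool_pos']+R[:,2]*d; p=proj(W,[X,X+7*R[:,0],X-7*R[:,0]]); print(d,((p-[220,170]+.5)*4).round(0).tolist())
```

```text
-20 [[256.0, 572.0], [332.0, 572.0], [179.0, 572.0]]
0 [[255.0, 460.0], [321.0, 460.0], [188.0, 460.0]]
20 [[254.0, 373.0], [313.0, 373.0], [196.0, 373.0]]
60 [[253.0, 250.0], [300.0, 250.0], [206.0, 250.0]]
100 [[252.0, 166.0], [292.0, 166.0], [212.0, 166.0]]
158 [[252.0, 83.0], [284.0, 83.0], [219.0, 83.0]]
```

View pics/w7c.png

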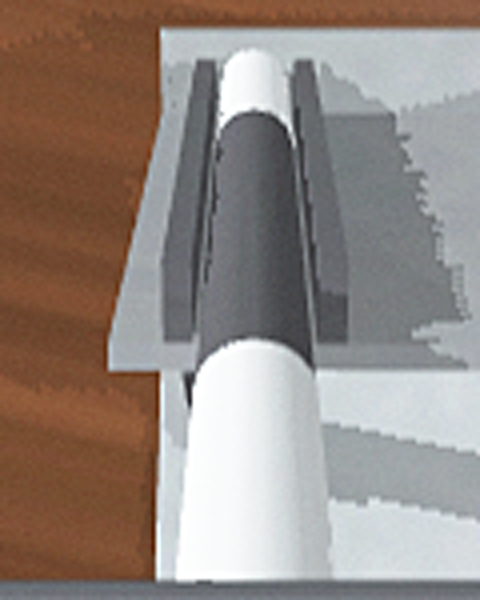

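Rod_a lies on the tool axis (predicted vs seen centre 256/254, half-width 76/77 px in the crop). Close, then withdraw along the axis.

```bash
python3 -m inch '[{"translation":[0,0,0],"delta_rot":[0,0,0],"fingers":0},{"translation":[0,0,0],"delta_rot":[0,0,0],"fingers":0.5},{"translation":[0,0,0],"delta_rot":[0,0,0],"fingers":1},{"translation":[0,0,0],"delta_rot":[0,0,0],"fingers":1},{"translation":[0,0,0],"delta_rot":[0,0,0],"fingers":1},{"translation":[0,0,0],"delta_rot":[0,0,0],"fingers":1},{"translation":[0,0,-0.2],"delta_rot":[0,0,0],"fingers":1},{"translation":[0,0,-0.6],"delta_rot":[0,0,0],"fingers":1},{"translation":[0,0,-1.1],"delta_rot":[0,0,0],"fingers":1},{"translation":[0,0,-1.6],"delta_rot":[0,0,0],"fingers":1}]' 30
python3 - <<'E'
from h import *
delta([450,-220,260],rodpose(13.5,40))
cv2.imwrite("pics/s8.png",cv2.resize(manip.snapshot("side")[100:220,230:390,::-1],None,fx=4,fy=4))
E
```

```text
time: 15.55
tool_pos: [500.3, -207.6, 186.1]
tool_rot: [-1.988, 1.57, -0.569]
force: [1.0, 0.1, -0.4]
finger_gap: 13.0
trans [ 0.005 -0.261 -2.996] rot [ 0.001  0.007 -0.013] q [-0.77 -0.14  2.32  0.9   0.77 -0.05] t 15.55
```

View pics/s8.png

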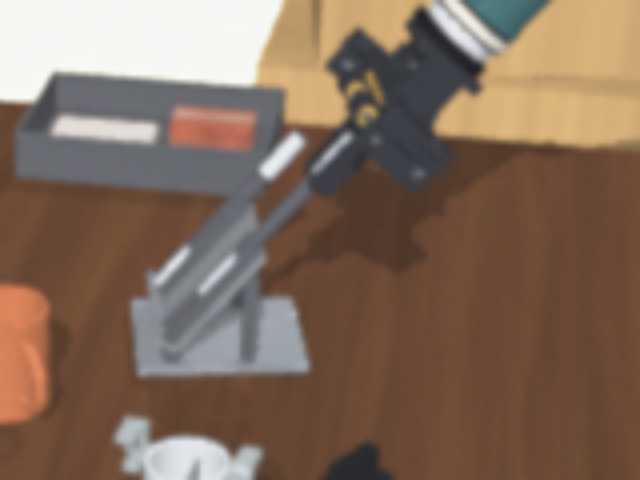

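Run:
```python
from h import *
s=manip.read_state()
delta([490,-210,340],rodpose(13.5,40),s)
delta([500,-60,345],down(-80),s)
delta([500,-60,345],down(-99.5),s)
```

```text
trans [-0.028 -3.003 -4.111] rot [-0.006 -0.003 -0.007] q [-0.77 -0.14  2.32  0.9   0.77 -0.05] t 15.6
trans [-4.815 -4.245 -3.281] rot [-4.005  0.122  0.327] q [-0.77 -0.14  2.32  0.9   0.77 -0.05] t 15.6
trans [-4.815 -4.245 -3.281] rot [-3.951  0.804  2.197] q [-0.77 -0.14  2.32  0.9   0.77 -0.05] t 15.6
```

```bash
python3 -m inch '[{"translation":[0,-0.4,-0.6],"delta_rot":[0,0,0],"fingers":1},{"translation":[0,-1,-1.4],"delta_rot":[0,0,0],"fingers":1},{"translation":[0,-1.8,-2.4],"delta_rot":[0,0,0],"fingers":1},{"translation":[0,-2.6,-3.5],"delta_rot":[-0.3,0,0],"fingers":1},{"translation":[-0.4,-3,-4.1],"delta_rot":[-0.9,0.1,0.3],"fingers":1},{"translation":[-1.2,-3.2,-4.1],"delta_rot":[-1.6,0.3,0.7],"fingers":1},{"translation":[-2.2,-3.5,-4],"delta_rot":[-2.3,0.4,1.2],"fingers":1},{"translation":[-3.2,-3.8,-3.8],"delta_rot":[-3,0.6,1.6],"fingers":1},{"translation":[-4.1,-4.1,-3.5],"delta_rot":[-3.6,0.7,2],"fingers":1},{"translation":[-4.8,-4.25,-3.3],"delta_rot":[-3.95,0.8,2.2],"fingers":1}]' 30
python3 - <<'E'
from h import *
s=manip.read_state()
p=np.radians(-9.5); c0=np.array([558.5,164.8]); ex=np.array([np.cos(p),np.sin(p)])
for sg in(1,-1):
    q=c0+sg*13.5*ex; print(sg,q); delta([*q,345],down(-99.5),s)
for n in("wrist","side"): cv2.imwrite(f"pics/{n}9.png",manip.snapshot(n)[:,:,::-1])
E
```

```text
time: 16.85
tool_pos: [501.0, -58.9, 343.8]
tool_rot: [2.028, -2.397, -0.006]
force: [0.9, 0.7, -0.6]
finger_gap: 13.2
1 [571.81485562 162.57185732]
trans [-7.67  -1.102 -0.034] rot [ 0.022  0.007 -0.005] q [-0.17 -0.1   1.84  0.    1.41  1.57] t 16.85
-1 [545.18514438 167.02814268]
trans [-7.67  -0.202 -0.031] rot [ 0.022  0.007 -0.005] q [-0.17 -0.1   1.84  0.    1.41  1.57] t 16.85
```

View pics/wrist9.png

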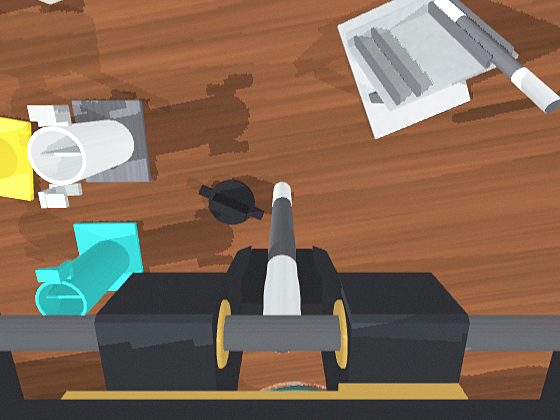

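View pics/side9.png

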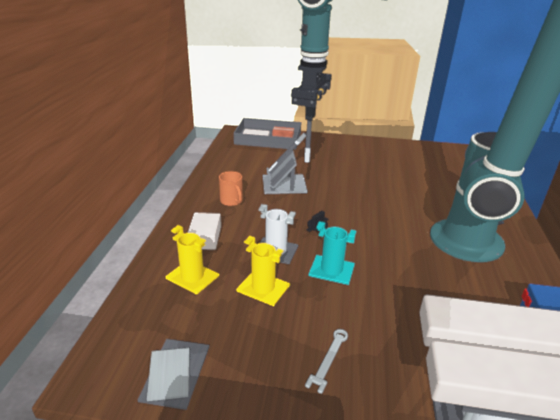

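```bash
python3 -m inch '[{"translation":[-0.6,0,0],"delta_rot":[0,0,0],"fingers":1},{"translation":[-1.6,-0.1,0],"delta_rot":[0,0,0],"fingers":1},{"translation":[-2.8,-0.1,0],"delta_rot":[0,0,0],"fingers":1},{"translation":[-4,-0.1,0],"delta_rot":[0,0,0],"fingers":1},{"translation":[-5.2,-0.2,0],"delta_rot":[0,0,0],"fingers":1},{"translation":[-6.4,-0.2,0],"delta_rot":[0,0,0],"fingers":1},{"translation":[-7.2,-0.2,0],"delta_rot":[0,0,0],"fingers":1},{"translation":[-7.67,-0.2,0],"delta_rot":[0.02,0,0],"fingers":1},{"translation":[-7.67,-0.2,0],"delta_rot":[0.02,0,0],"fingers":1},{"translation":[-7.67,-0.2,0],"delta_rot":[0.02,0,0],"fingers":1}]' 30
python3 - <<'E'
from h import *
s=manip.read_state()
delta([545.2,167,345],down(-99.5),s);np.save("w10s.npy",s,allow_pickle=True)
for n in("wrist","side","scene"): cv2.imwrite(f"pics/{n}10.png",manip.snapshot(n)[:,:,::-1])
f=lambda n,x0,y0,x1,y1,k:cv2.resize(cv2.imread(f"pics/{n}10.png")[y0:y1,x0:x1],None,fx=k,fy=k,interpolation=cv2.INTER_CUBIC)
cv2.imwrite("pics/sc10.png",f("scene",220,120,320,250,4));cv2.imwrite("pics/sd10.png",f("side",230,120,330,260,4));cv2.imwrite("pics/wc10.png",f("wrist",200,90,360,330,2.4))
E
```

```text
time: 18.2
tool_pos: [544.6, 165.1, 344.1]
tool_rot: [-2.027, 2.396, -0.0]
force: [0.4, 0.7, -0.9]
finger_gap: 13.0
trans [-0.066 -0.009 -0.03 ] rot [-0.011  0.012 -0.004] q [0.25 0.02 1.72 0.   1.4  1.99] t 18.2
```

View pics/wc10.png

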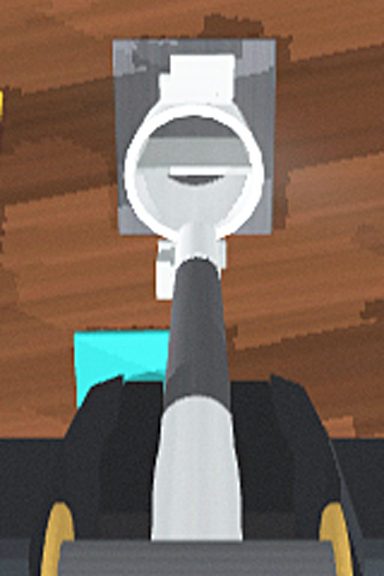

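View pics/sc10.png

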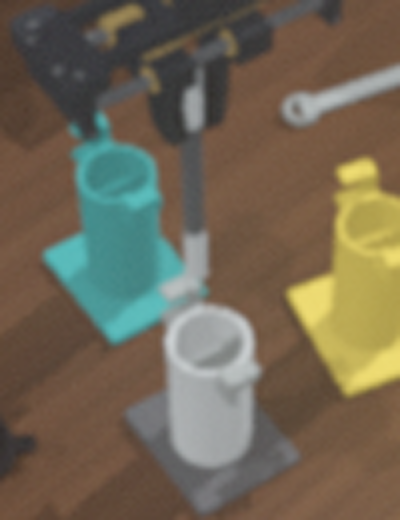

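View pics/sd10.png

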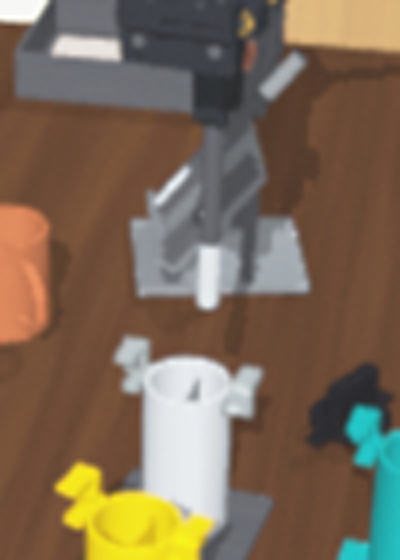

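Run:
```python
from h import *
np.set_printoptions(precision=1,suppress=True)
s=np.load("w10s.npy",allow_pickle=True).item(); W=wristcam(s);S,D=C['scene'],C['side']
b=s['tool_pos']-[0,0,158]
for n,cm,o,k in(("wrist",W,(200,90),2.4),("scene",S,(220,120),4),("side",D,(230,120),4)):
    print(n,"bottom",(proj(cm,b)[0]-o+.5)*k,"mouth",(proj(cm,[558.5,164.8,125])[0]-o+.5)*k,[((proj(cm,[558.5+30*np.cos(a),164.8+30*np.sin(a),125])[0]-o+.5)*k).round() for a in(0,1.57,3.14,4.71)])
kw=lambda x,y:c(x,y,200,90,2.4)
l=plane(W,kw(124,170),125);r=plane(W,kw(264,170),125);print("mouth lr",(l+r)/2,np.linalg.norm(l-r))
pl=[plane(W,kw(x,y),112) for x,y in[(141,168),(250,168)]];print("part",pl)
```

```text
wrist bottom [198.9 242. ] mouth [194.3 175. ] [array([182., 104.]), array([125., 186.]), array([206., 242.]), array([264., 164.])]
scene bottom [195.  272.9] mouth [209.9 339.7] [array([239., 365.]), array([241., 316.]), array([181., 315.]), array([178., 363.])]
side bottom [210.8 307.4] mouth [188.1 381.9] [array([145., 377.]), array([181., 406.]), array([231., 387.]), array([195., 359.])]
mouth lr [560.4 164.4 125. ] 59.65164086085841
part [array([563. , 187.8, 112. ]), array([555. , 140.3, 112. ])]
```

```bash
python3 -m inch '[{"translation":[-0.06,0,0],"delta_rot":[0,0,0],"fingers":1},{"translation":[-0.06,0,0.3],"delta_rot":[0,0,0],"fingers":1},{"translation":[-0.06,0,0.8],"delta_rot":[0,0,0],"fingers":1},{"translation":[-0.06,0,1.3],"delta_rot":[0,0,0],"fingers":1},{"translation":[-0.06,0,1.7],"delta_rot":[0,0,0],"fingers":1},{"translation":[-0.06,0,2.1],"delta_rot":[0,0,0],"fingers":1},{"translation":[-0.06,0,2.4],"delta_rot":[0,0,0],"fingers":1},{"translation":[-0.06,0,2.7],"delta_rot":[0,0,0],"fingers":1},{"translation":[-0.06,0,2.9],"delta_rot":[0,0,0],"fingers":1},{"translation":[-0.06,0,2.9],"delta_rot":[0,0,0],"fingers":1}]' 30
python3 - <<'E'
from h import *
s=manip.read_state()
delta([545.2,167,167],down(-99.5),s)
cv2.imwrite("pics/wc11.png",cv2.resize(manip.snapshot("wrist")[90:330,180:380,::-1],None,fx=2.4,fy=2.4))
E
```

```text
time: 19.6
tool_pos: [545.0, 167.9, 256.5]
tool_rot: [-2.028, 2.396, 0.001]
force: [0.8, 0.2, -1.0]
finger_gap: 13.0
trans [ 0.033 -0.007  2.982] rot [-0.006  0.012  0.   ] q [0.25 0.07 1.83 0.   1.24 1.99] t 19.6
```

View pics/wc11.png

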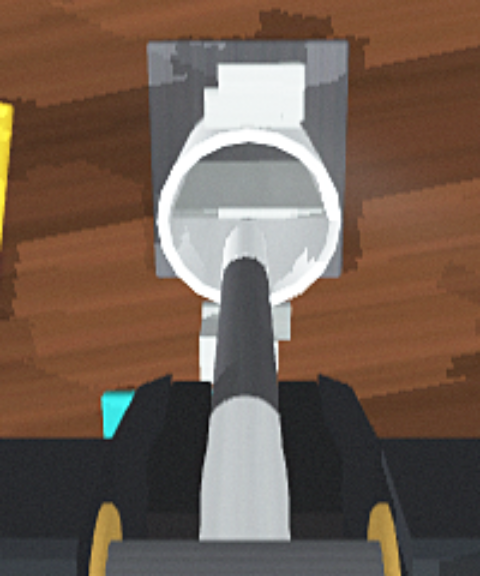

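Rod_a's end (245,235) has entered the -x slot, no force. Lowering on.

```bash
python3 -m inch '[{"translation":[0.02,0,0.3],"delta_rot":[0,0,0],"fingers":1},{"translation":[0.02,0,0.8],"delta_rot":[0,0,0],"fingers":1},{"translation":[0.02,0,1.3],"delta_rot":[0,0,0],"fingers":1},{"translation":[0.02,0,1.8],"delta_rot":[0,0,0],"fingers":1},{"translation":[0.02,0,2.2],"delta_rot":[0,0,0],"fingers":1},{"translation":[0.02,0,2.5],"delta_rot":[0,0,0],"fingers":1},{"translation":[0.02,0,2.7],"delta_rot":[0,0,0],"fingers":1},{"translation":[0.02,0,2.85],"delta_rot":[0,0,0],"fingers":1},{"translation":[0.02,0,2.9],"delta_rot":[0,0,0],"fingers":1},{"translation":[0.02,0,2.9],"delta_rot":[0,0,0],"fingers":1}]' 30
python3 - <<'E'
from h import *
s=manip.read_state()
delta([545.2,167,167],down(-99.5),s)
cv2.imwrite("pics/sd12.png",cv2.resize(manip.snapshot("side")[120:260,210:350,::-1],None,fx=4,fy=4))
E
```

```text
time: 20.9
tool_pos: [545.5, 167.5, 170.2]
tool_rot: [-2.028, 2.395, 0.0]
force: [-0.4, 0.5, 0.5]
finger_gap: 13.6
trans [0.02  0.007 0.106] rot [-0.012  0.015  0.   ] q [0.25 0.14 1.92 0.   1.08 1.99] t 20.9
```

View pics/sd12.png

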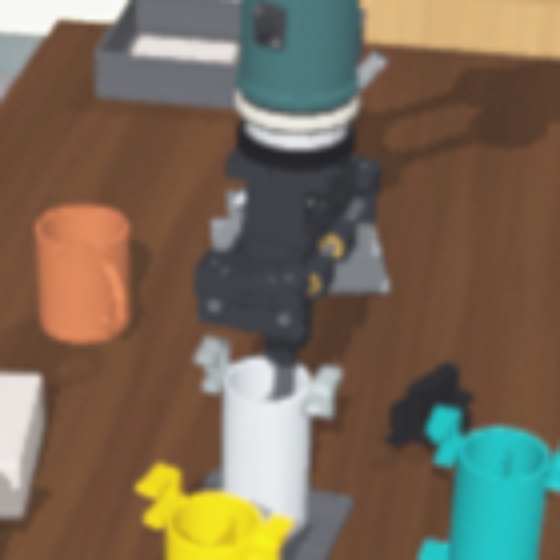

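```bash
python3 -m inch '[{"translation":[0,0,0.05],"delta_rot":[0,0,0],"fingers":1},{"translation":[0,0,0.1],"delta_rot":[0,0,0],"fingers":1},{"translation":[0,0,0.13],"delta_rot":[0,0,0],"fingers":1},{"translation":[0,0,0.13],"delta_rot":[0,0,0],"fingers":1},{"translation":[0,0,0.13],"delta_rot":[0,0,0],"fingers":0.6},{"translation":[0,0,0.13],"delta_rot":[0,0,0],"fingers":0.4},{"translation":[0,0,0.13],"delta_rot":[0,0,0],"fingers":0.2},{"translation":[0,0,0.13],"delta_rot":[0,0,0],"fingers":0},{"translation":[0,0,0.13],"delta_rot":[0,0,0],"fingers":0},{"translation":[0,0,0.13],"delta_rot":[0,0,0],"fingers":0}]' 30
python3 - <<'E'
from h import *
s=manip.read_state()
delta([520,100,330],down(-99.5),s)
cv2.imwrite("pics/w13.png",manip.snapshot("wrist")[:,:,::-1])
E
```

```text
time: 22.2
tool_pos: [545.3, 167.5, 166.1]
tool_rot: [-2.028, 2.396, 0.0]
force: [0.1, 0.4, 0.0]
finger_gap: 44.4
trans [ 2.347  0.452 -5.471] rot [-0.01   0.014  0.   ] q [0.25 0.14 1.93 0.   1.07 1.99] t 22.2
```

View pics/w13.png

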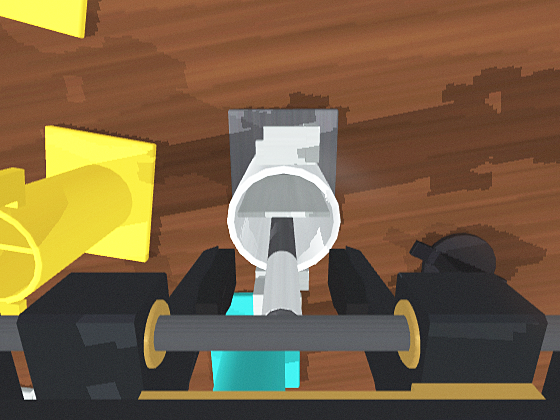

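```bash
python3 -m inch '[{"translation":[0,0,-0.4],"delta_rot":[0,0,0],"fingers":0},{"translation":[0,0,-1.2],"delta_rot":[0,0,0],"fingers":0},{"translation":[0,0,-2.4],"delta_rot":[0,0,0],"fingers":-0.3},{"translation":[0,0,-3.8],"delta_rot":[0,0,0],"fingers":-0.6},{"translation":[0.3,0,-5],"delta_rot":[0,0,0],"fingers":-0.6},{"translation":[1,0.1,-5.4],"delta_rot":[0,0,0],"fingers":-0.6},{"translation":[2.2,0.3,-5.4],"delta_rot":[0,0,-0.4],"fingers":-0.6},{"translation":[3.6,0.5,-5.4],"delta_rot":[0,0,-0.8],"fingers":-0.6},{"translation":[5,0.7,-5.4],"delta_rot":[0,0,-1.3],"fingers":-0.6},{"translation":[6.4,0.9,-5.4],"delta_rot":[0,0,-1.8],"fingers":-0.6}]' 30
python3 - <<'E'
from h import *
s=manip.read_state()
delta([477,-306,243],rodpose(13.5,40),s)
for n in("side","scene"): cv2.imwrite(f"pics/{n}14.png",manip.snapshot(n)[:,:,::-1])
f=lambda n,x0,y0,x1,y1,k:cv2.resize(cv2.imread(f"pics/{n}14.png")[y0:y1,x0:x1],None,fx=k,fy=k,interpolation=cv2.INTER_CUBIC)
cv2.imwrite("pics/c14.png",np.hstack([f("scene",200,140,320,260,3),f("side",230,140,350,260,3)]))
E
```

```text
time: 23.5
tool_pos: [485.0, -19.6, 326.4]
tool_rot: [-2.382, 2.046, 0.001]
force: [0.1, -0.4, -0.0]
finger_gap: 70.3
trans [9.403 1.702 2.763] rot [ 3.994 -0.16  -0.468] q [-0.09 -0.14  1.9   0.    1.38  1.33] t 23.5
```

View pics/c14.png

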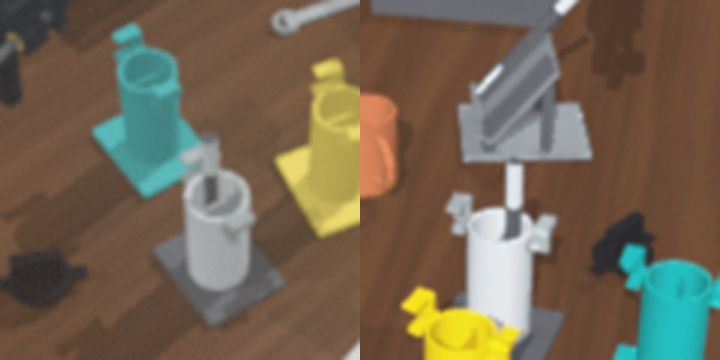

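Rod_a stands in the -x slot; the cap is on the bench. Now rod_b.

```bash
python3 -m inch '[{"translation":[0.8,0.1,0],"delta_rot":[0.3,0,0],"fingers":-0.6},{"translation":[2,0.3,0],"delta_rot":[0.8,0,-0.1],"fingers":-0.6},{"translation":[3.4,0.6,0],"delta_rot":[1.3,-0.1,-0.1],"fingers":-0.6},{"translation":[4.8,0.9,0.3],"delta_rot":[1.9,-0.1,-0.2],"fingers":-0.6},{"translation":[6.2,1.1,0.8],"delta_rot":[2.5,-0.1,-0.3],"fingers":-0.6},{"translation":[7.6,1.4,1.4],"delta_rot":[3.1,-0.16,-0.4],"fingers":-0.6},{"translation":[8.7,1.6,2.2],"delta_rot":[3.6,-0.16,-0.47],"fingers":-0.6},{"translation":[9.4,1.7,2.76],"delta_rot":[4,-0.16,-0.47],"fingers":-0.6},{"translation":[9.4,1.7,2.76],"delta_rot":[4,-0.16,-0.47],"fingers":-0.6},{"translation":[9.4,1.7,2.76],"delta_rot":[4,-0.16,-0.47],"fingers":-0.6}]' 30
python3 - <<'E'
from h import *
np.set_printoptions(precision=1,suppress=True)
s=manip.read_state();W=wristcam(s);R=Ro.from_rotvec(s['tool_rot']).as_matrix()
im=manip.snapshot("wrist")[:,:,::-1];cv2.imwrite("pics/w15.png",im)
cv2.imwrite("pics/w15c.png",cv2.resize(im[140:300,220:340],None,fx=4,fy=4,interpolation=cv2.INTER_CUBIC)); np.save("w15s.npy",s,allow_pickle=True)
delta([477,-306,243],rodpose(13.5,40),s)
for d in(80,90,100,140,240,280):
    X=s['tool_pos']+R[:,2]*d; p=proj(W,[X,X+7*R[:,0],X-7*R[:,0]]); print(d,((p-[220,140]+.5)*4).round(0).tolist())
E
```

```text
time: 24.85
tool_pos: [478.1, -303.5, 244.3]
tool_rot: [-1.986, 1.571, -0.573]
force: [0.0, 0.0, -0.2]
finger_gap: 70.4
trans [ 0.1  0.1 -0. ] rot [-0. -0. -0.] q [-1.  -0.1  2.2  0.8  1.  -0.1] t 24.85
80 [[253.0, 325.0], [296.0, 325.0], [209.0, 325.0]]
90 [[252.0, 305.0], [294.0, 305.0], [211.0, 305.0]]
100 [[252.0, 286.0], [292.0, 286.0], [212.0, 286.0]]
140 [[252.0, 226.0], [286.0, 226.0], [217.0, 226.0]]
240 [[251.0, 128.0], [276.0, 128.0], [225.0, 128.0]]
280 [[251.0, 102.0], [274.0, 102.0], [228.0, 102.0]]
```

View pics/w15c.png

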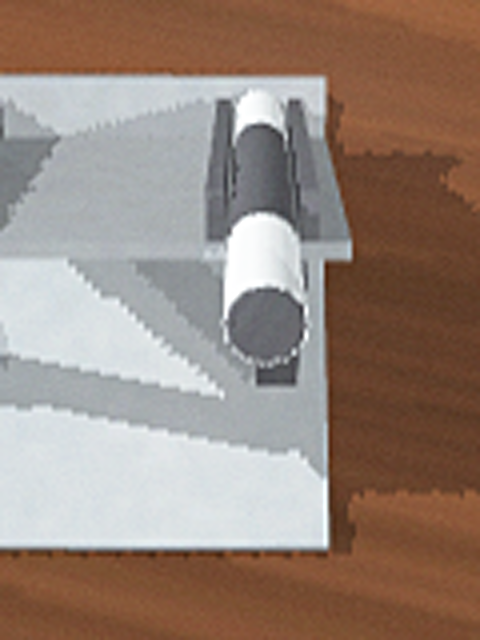

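```bash
python3 -m inch '[{"translation":[0.07,0.12,0],"delta_rot":[0,0,0],"fingers":-0.6},{"translation":[0.07,0.12,0.2],"delta_rot":[0,0,0],"fingers":-0.6},{"translation":[0.07,0.12,0.6],"delta_rot":[0,0,0],"fingers":-0.6},{"translation":[0.07,0.12,1],"delta_rot":[0,0,0],"fingers":-0.6},{"translation":[0.07,0.12,1.4],"delta_rot":[0,0,0],"fingers":-0.6},{"translation":[0.07,0.12,1.7],"delta_rot":[0,0,0],"fingers":-0.6},{"translation":[0.07,0.12,1.9],"delta_rot":[0,0,0],"fingers":-0.6},{"translation":[0.07,0.12,1.93],"delta_rot":[0,0,0],"fingers":-0.6},{"translation":[0.07,0.12,1.93],"delta_rot":[0,0,0],"fingers":-0.6},{"translation":[0.07,0.12,1.93],"delta_rot":[0,0,0],"fingers":-0.6}]' 30
python3 - <<'E'
from h import *
np.set_printoptions(precision=1,suppress=True)
s=manip.read_state();W=wristcam(s);R=Ro.from_rotvec(s['tool_rot']).as_matrix()
print(s['tool_pos'],s['force'])
im=manip.snapshot("wrist")[:,:,::-1]
cv2.imwrite("pics/w16c.png",cv2.resize(im[170:320,220:340],None,fx=4,fy=4,interpolation=cv2.INTER_CUBIC))
for d in(-20,0,20,60,100,158):
    X=s['tool_pos']+R[:,2]*d; p=proj(W,[X,X+7*R[:,0],X-7*R[:,0]]); print(d,((p-[220,170]+.5)*4).round(0).tolist())
E
```

```text
time: 26.15
tool_pos: [512.3, -298.3, 198.0]
tool_rot: [-1.986, 1.57, -0.575]
force: [-0.7, -0.8, -0.7]
finger_gap: 70.4
[ 512.3 -298.3  198. ] [-0.7 -0.8 -0.7]
-20 [[256.0, 572.0], [332.0, 572.0], [179.0, 572.0]]
0 [[255.0, 460.0], [321.0, 460.0], [188.0, 460.0]]
20 [[254.0, 373.0], [313.0, 373.0], [196.0, 373.0]]
60 [[253.0, 250.0], [300.0, 250.0], [206.0, 250.0]]
100 [[252.0, 166.0], [292.0, 166.0], [212.0, 166.0]]
158 [[252.0, 83.0], [284.0, 83.0], [219.0, 83.0]]
```

View pics/w16c.png

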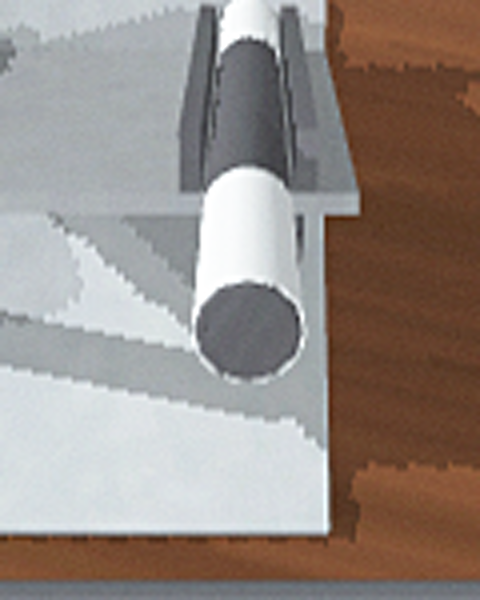

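The rod end is still 32 mm ahead (I stopped short), and well centred. Going on 64 mm and closing.

```bash
python3 -m inch '[{"translation":[-0.02,0,0.2],"delta_rot":[0,0,0],"fingers":-0.6},{"translation":[-0.02,0,0.6],"delta_rot":[0,0,0],"fingers":-0.6},{"translation":[-0.02,0,1],"delta_rot":[0,0,0],"fingers":-0.6},{"translation":[-0.02,0,1.4],"delta_rot":[0,0,0],"fingers":-0.6},{"translation":[-0.02,0,1.7],"delta_rot":[0,0,0],"fingers":-0.6},{"translation":[-0.02,0,1.95],"delta_rot":[0,0,0],"fingers":-0.6},{"translation":[-0.02,0,2.1],"delta_rot":[0,0,0],"fingers":-0.6},{"translation":[-0.02,0,2.13],"delta_rot":[0,0,0],"fingers":-0.6},{"translation":[-0.02,0,2.13],"delta_rot":[0,0,0],"fingers":-0.6},{"translation":[-0.02,0,2.13],"delta_rot":[0,0,0],"fingers":-0.6}]' 30
python3 - <<'E'
from h import *
im=manip.snapshot("wrist")[:,:,::-1]
cv2.imwrite("pics/w17c.png",cv2.resize(im[170:320,220:340],None,fx=4,fy=4,interpolation=cv2.INTER_CUBIC))
E
```

```text
time: 27.45
tool_pos: [552.2, -288.2, 149.1]
tool_rot: [-1.987, 1.57, -0.575]
force: [-0.2, -0.2, -0.3]
finger_gap: 70.3
```

View pics/w17c.png

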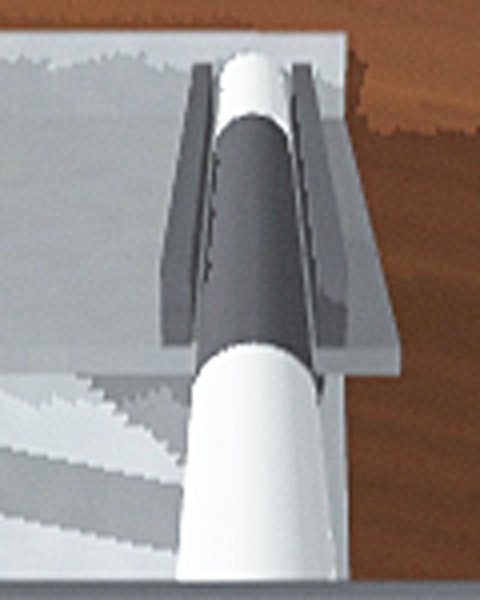

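Essentially the same picture as for rod_a (boundary at row ~342, half-width 76). Close and withdraw.

```bash
python3 -m inch '[{"translation":[0,0,0],"delta_rot":[0,0,0],"fingers":0},{"translation":[0,0,0],"delta_rot":[0,0,0],"fingers":0.5},{"translation":[0,0,0],"delta_rot":[0,0,0],"fingers":1},{"translation":[0,0,0],"delta_rot":[0,0,0],"fingers":1},{"translation":[0,0,0],"delta_rot":[0,0,0],"fingers":1},{"translation":[0,0,0],"delta_rot":[0,0,0],"fingers":1},{"translation":[0,0,-0.2],"delta_rot":[0,0,0],"fingers":1},{"translation":[0,0,-0.6],"delta_rot":[0,0,0],"fingers":1},{"translation":[0,0,-1.1],"delta_rot":[0,0,0],"fingers":1},{"translation":[0,0,-1.6],"delta_rot":[0,0,0],"fingers":1}]' 30
python3 - <<'E'
from h import *
s=manip.read_state()
delta([510,-298,345],rodpose(13.5,40),s)
delta([510,-140,365],down(-99.5),s)
E
```

```text
time: 28.75
tool_pos: [521.3, -295.3, 186.4]
tool_rot: [-1.987, 1.57, -0.575]
force: [1.0, -0.0, -1.3]
finger_gap: 13.3
trans [ 3.000e-03 -3.114e+00 -4.289e+00] rot [-0.016 -0.012 -0.008] q [-0.87  0.02  2.18  0.91  0.82 -0.14] t 28.75
trans [-5.121 -4.476 -4.017] rot [-3.963  0.797  2.193] q [-0.87  0.02  2.18  0.91  0.82 -0.14] t 28.75
```

```bash
python3 -m inch '[{"translation":[0,-0.4,-0.6],"delta_rot":[0,0,0],"fingers":1},{"translation":[0,-1,-1.4],"delta_rot":[0,0,0],"fingers":1},{"translation":[0,-1.8,-2.4],"delta_rot":[0,0,0],"fingers":1},{"translation":[0,-2.6,-3.5],"delta_rot":[-0.3,0,0],"fingers":1},{"translation":[-0.4,-3.1,-4.3],"delta_rot":[-0.9,0.1,0.3],"fingers":1},{"translation":[-1.2,-3.4,-4.5],"delta_rot":[-1.6,0.3,0.7],"fingers":1},{"translation":[-2.2,-3.7,-4.5],"delta_rot":[-2.3,0.4,1.2],"fingers":1},{"translation":[-3.2,-4,-4.4],"delta_rot":[-3,0.6,1.6],"fingers":1},{"translation":[-4.2,-4.3,-4.2],"delta_rot":[-3.6,0.7,2],"fingers":1},{"translation":[-5.1,-4.5,-4],"delta_rot":[-3.96,0.8,2.19],"fingers":1}]' 30
python3 - <<'E'
from h import *
s=manip.read_state()
p=np.radians(-9.5); c0=np.array([558.7,164.7]); ex=np.array([np.cos(p),np.sin(p)])
q=c0+13.5*ex; print(q); delta([*q,368],down(-99.5),s)
cv2.imwrite("pics/w18.png",manip.snapshot("wrist")[:,:,::-1])
E
```

```text
time: 30.0
tool_pos: [511.5, -139.7, 365.3]
tool_rot: [2.026, -2.398, 0.001]
force: [-0.6, -0.8, -0.4]
finger_gap: 13.1
[572.01485562 162.47185732]
trans [-10.268  -0.305  -0.112] rot [ 0.005 -0.012 -0.011] q [-0.31 -0.06  1.76 -0.    1.44  1.43] t 30.0
```

View pics/w18.png

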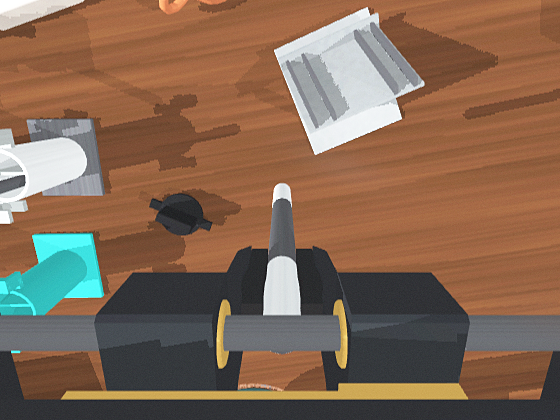

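```bash
python3 -m inch '[{"translation":[-0.6,0,-0.1],"delta_rot":[0,0,0],"fingers":1},{"translation":[-1.8,-0.1,-0.1],"delta_rot":[0,0,0],"fingers":1},{"translation":[-3.2,-0.1,-0.1],"delta_rot":[0,0,0],"fingers":1},{"translation":[-4.6,-0.1,-0.1],"delta_rot":[0,0,0],"fingers":1},{"translation":[-6,-0.2,-0.1],"delta_rot":[0,0,0],"fingers":1},{"translation":[-7.4,-0.2,-0.1],"delta_rot":[0,0,0],"fingers":1},{"translation":[-8.7,-0.3,-0.1],"delta_rot":[0,0,0],"fingers":1},{"translation":[-9.7,-0.3,-0.1],"delta_rot":[0,0,0],"fingers":1},{"translation":[-10.2,-0.3,-0.1],"delta_rot":[0,0,0],"fingers":1},{"translation":[-10.27,-0.3,-0.1],"delta_rot":[0,0,0],"fingers":1}]' 30
python3 - <<'E'
from h import *
s=manip.read_state();W=wristcam(s)
delta([572,162.5,368],down(-99.5),s)
for n in("wrist","side","scene"): cv2.imwrite(f"pics/{n}19.png",manip.snapshot(n)[:,:,::-1])
f=lambda n,x0,y0,x1,y1,k:cv2.resize(cv2.imread(f"pics/{n}19.png")[y0:y1,x0:x1],None,fx=k,fy=k,interpolation=cv2.INTER_CUBIC)
cv2.imwrite("pics/c19.png",np.hstack([f("scene",220,120,310,250,3),f("side",230,130,320,260,3),f("wrist",220,110,340,240,3)]))
b=s['tool_pos']-[0,0,158]
for n,cm,o,k in(("scene",C['scene'],(220,120),3),("side",C['side'],(230,130),3),("wrist",W,(220,110),3)): print(n,(proj(cm,b)[0]-o+.5)*k)
E
```

```text
time: 31.3
tool_pos: [571.3, 162.0, 367.3]
tool_rot: [-2.03, 2.397, -0.001]
force: [0.7, 0.3, -0.6]
finger_gap: 13.1
trans [-0.021 -0.021 -0.022] rot [-0.004 -0.002  0.003] q [ 0.23  0.06  1.64 -0.    1.44  1.97] t 31.3
scene [163.69781352 206.93383254]
side [129.51933277 173.13498086]
wrist [187.3472568  241.83760096]
```

View pics/c19.png

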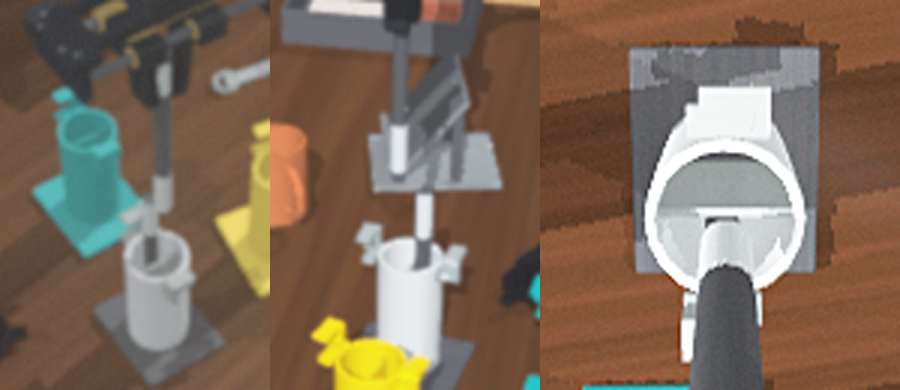

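```bash
python3 -m inch '[{"translation":[-0.02,-0.02,0.2],"delta_rot":[0,0,0],"fingers":1},{"translation":[-0.02,-0.02,0.6],"delta_rot":[0,0,0],"fingers":1},{"translation":[-0.02,-0.02,1.1],"delta_rot":[0,0,0],"fingers":1},{"translation":[-0.02,-0.02,1.7],"delta_rot":[0,0,0],"fingers":1},{"translation":[-0.02,-0.02,2.2],"delta_rot":[0,0,0],"fingers":1},{"translation":[-0.02,-0.02,2.6],"delta_rot":[0,0,0],"fingers":1},{"translation":[-0.02,-0.02,2.9],"delta_rot":[0,0,0],"fingers":1},{"translation":[-0.02,-0.02,3.2],"delta_rot":[0,0,0],"fingers":1},{"translation":[-0.02,-0.02,3.5],"delta_rot":[0,0,0],"fingers":1},{"translation":[-0.02,-0.02,3.6],"delta_rot":[0,0,0],"fingers":1}]' 30
python3 - <<'E'
from h import *
s=manip.read_state();W=wristcam(s)
delta([572,162.5,167],down(-99.5),s)
for n in("wrist","side","scene"): cv2.imwrite(f"pics/{n}20.png",manip.snapshot(n)[:,:,::-1])
f=lambda n,x0,y0,x1,y1,k:cv2.resize(cv2.imread(f"pics/{n}20.png")[y0:y1,x0:x1],None,fx=k,fy=k,interpolation=cv2.INTER_CUBIC)
cv2.imwrite("pics/c20.png",np.hstack([f("scene",220,120,310,250,3),f("side",230,130,320,260,3),f("wrist",220,150,340,280,3)]))
E
```

```text
time: 32.7
tool_pos: [571.9, 162.6, 258.4]
tool_rot: [2.03, -2.397, 0.0]
force: [0.1, 0.5, -1.1]
finger_gap: 13.4
trans [ 2.000e-03 -4.000e-03  3.048e+00] rot [ 0.002 -0.002  0.002] q [ 0.24  0.11  1.78 -0.    1.25  1.97] t 32.7
```

View pics/c20.png

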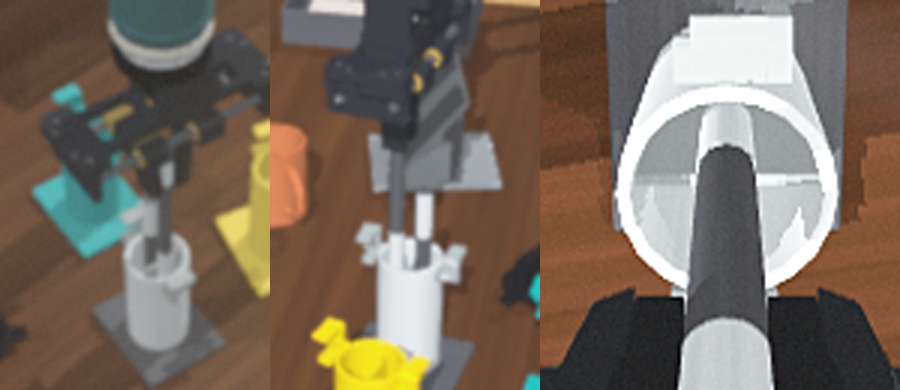

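Rod_b's end has entered the +x slot (beyond the partition line, row 180), no force. Lowering.

```bash
python3 -m inch '[{"translation":[0,0,0.3],"delta_rot":[0,0,0],"fingers":1},{"translation":[0,0,0.8],"delta_rot":[0,0,0],"fingers":1},{"translation":[0,0,1.3],"delta_rot":[0,0,0],"fingers":1},{"translation":[0,0,1.8],"delta_rot":[0,0,0],"fingers":1},{"translation":[0,0,2.2],"delta_rot":[0,0,0],"fingers":1},{"translation":[0,0,2.5],"delta_rot":[0,0,0],"fingers":1},{"translation":[0,0,2.7],"delta_rot":[0,0,0],"fingers":1},{"translation":[0,0,2.85],"delta_rot":[0,0,0],"fingers":1},{"translation":[0,0,2.93],"delta_rot":[0,0,0],"fingers":1},{"translation":[0,0,2.93],"delta_rot":[0,0,0],"fingers":1}]' 30
python3 - <<'E'
from h import *
s=manip.read_state()
delta([572,162.5,167],down(-99.5),s)
cv2.imwrite("pics/w21.png",manip.snapshot("wrist")[:,:,::-1])
E
```

```text
time: 34.1
tool_pos: [572.3, 162.7, 171.4]
tool_rot: [-2.03, 2.397, -0.001]
force: [-0.5, 0.1, -1.1]
finger_gap: 12.9
trans [0.007 0.008 0.145] rot [-0.004  0.     0.002] q [ 0.24  0.18  1.87 -0.    1.09  1.97] t 34.1
```

View pics/w21.png

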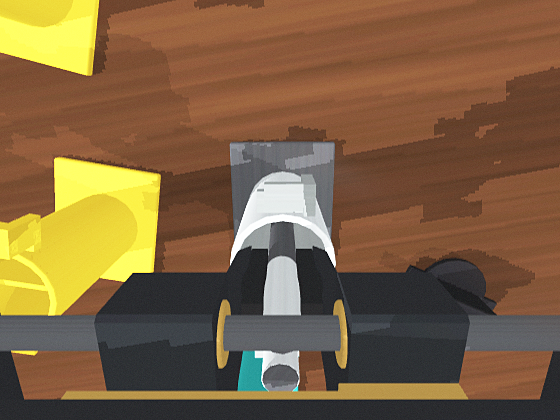

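```bash
python3 -m inch '[{"translation":[0,0,0.05],"delta_rot":[0,0,0],"fingers":1},{"translation":[0,0,0.1],"delta_rot":[0,0,0],"fingers":1},{"translation":[0,0,0.16],"delta_rot":[0,0,0],"fingers":1},{"translation":[0,0,0.16],"delta_rot":[0,0,0],"fingers":1},{"translation":[0,0,0.16],"delta_rot":[0,0,0],"fingers":0.6},{"translation":[0,0,0.16],"delta_rot":[0,0,0],"fingers":0.4},{"translation":[0,0,0.16],"delta_rot":[0,0,0],"fingers":0.2},{"translation":[0,0,0.16],"delta_rot":[0,0,0],"fingers":0},{"translation":[0,0,0.16],"delta_rot":[0,0,0],"fingers":0},{"translation":[0,0,0.16],"delta_rot":[0,0,0],"fingers":0}]' 30
python3 -m inch '[{"translation":[0,0,-0.4],"delta_rot":[0,0,0],"fingers":0},{"translation":[0,0,-1],"delta_rot":[0,0,0],"fingers":0},{"translation":[0,0,-1.8],"delta_rot":[0,0,0],"fingers":0},{"translation":[0,0,-2.8],"delta_rot":[0,0,0],"fingers":0},{"translation":[0,0,-3.8],"delta_rot":[0,0,0],"fingers":0},{"translation":[0,0,-4.8],"delta_rot":[0,0,0],"fingers":0},{"translation":[0,0,-5.4],"delta_rot":[0,0,0],"fingers":0},{"translation":[0,0,-5.6],"delta_rot":[0,0,0],"fingers":0},{"translation":[0,0,-5.6],"delta_rot":[0,0,0],"fingers":0},{"translation":[0,0,-5.6],"delta_rot":[0,0,0],"fingers":0}]' 30
python3 - <<'E'
from h import *
s=manip.read_state();np.save("w22s.npy",s,allow_pickle=True)
for n in("wrist","side","scene"): cv2.imwrite(f"pics/{n}22.png",manip.snapshot(n)[:,:,::-1])
f=lambda n,x0,y0,x1,y1,k:cv2.resize(cv2.imread(f"pics/{n}22.png")[y0:y1,x0:x1],None,fx=k,fy=k,interpolation=cv2.INTER_CUBIC)
cv2.imwrite("pics/c22.png",np.hstack([f("scene",220,160,310,250,4),f("side",250,170,340,260,4)]))
E
```

```text
time: 35.4
tool_pos: [572.2, 162.6, 166.4]
tool_rot: [-2.03, 2.397, -0.001]
force: [-0.2, 0.6, -0.7]
finger_gap: 44.0
time: 36.65
tool_pos: [571.5, 162.5, 332.9]
tool_rot: [2.029, -2.396, -0.001]
force: [0.4, 0.7, -0.2]
finger_gap: 44.1
```

View pics/c22.png

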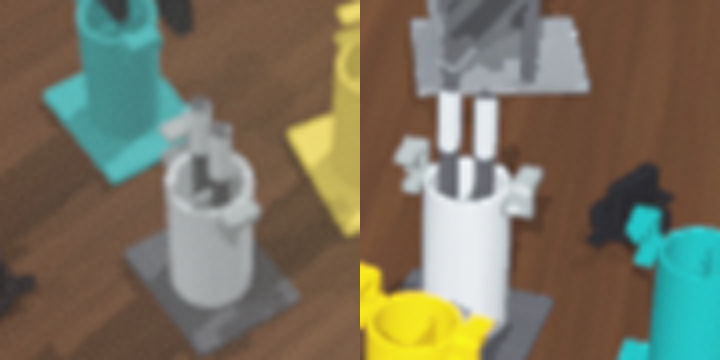

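View pics/wrist22.png

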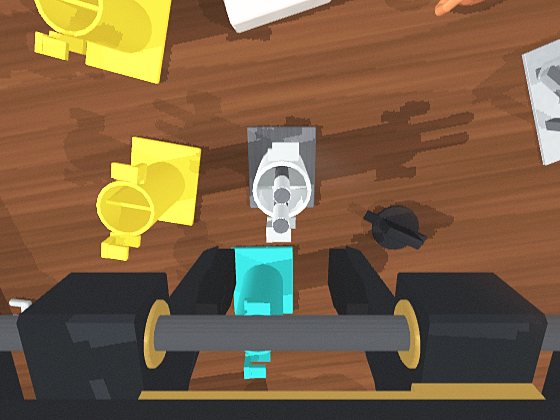

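Run:
```python
from h import *
np.set_printoptions(precision=1,suppress=True)
s=np.load("w22s.npy",allow_pickle=True).item();W=wristcam(s);S,D=C['scene'],C['side']
ks=lambda x,y:c(x,y,220,160,4); kd=lambda x,y:c(x,y,250,170,4)
p=np.radians(-9.5)
for n,w,a,b in(("B",(281.5,195),(220,130),(449-360,93)),("A",(281,227),(200,103),(486-360,97))):
    X,e=tri([(W,w),(S,ks(*a)),(D,kd(*b))]); d=X-[558.7,164.7,0]; print(n,X,np.array(e),"tube xy",d[0]*np.cos(p)+d[1]*np.sin(p),-d[0]*np.sin(p)+d[1]*np.cos(p))
print(s['force'])
```

```text
B [572.2 163.3 193. ] [0.9 0.2 0.3] tube xy 13.572337971258438 0.8467450424464011
A [546.7 168.1 195.5] [1.7 0.1 0.2] tube xy -12.364901237474347 1.3754871169687088
[ 0.4  0.7 -0.2]
```

Rod tops sit at about 193–196 mm (196 expected on the floor), at tube x = +13.6 and -12.4, upright. The cap is on the bench and the gripper is clear. Handing in.

```bash
python3 -c "
from rig import manip
print(manip.finish_job())"
```

```text
the job is handed in; nothing more can be done
None
```

Both rods are in the storage tube, one each side of the partition, and the cap is on the bench. I handed the job in at about 37 s of the 72 s allowed; no verdict is reported.

- **Cap:** I turned it about 56° anticlockwise, to roughly 65° (1.1 rad) from the tube's x axis. I then lifted it off and set it on its plug at about (450, 20) mm. The pictures show it standing there, released.
- **Rods:** Each was gripped near its top along its own axis and lowered to the floor before release. rod_a is in the -x slot and rod_b in the +x slot.
- **Last check:** Measured rod tops were at z ≈ 195.5 mm (rod_a) and 193 mm (rod_b), where 196 mm is expected on the floor. They sat at tube x ≈ -12.4 and +13.6 mm and looked upright. The gripper was about 135 mm above them, with no contact force.
- **Disagreements:** My rod_b approach first stopped about 64 mm short through an arithmetic slip, and I corrected it before gripping. The 0.5–3 mm shortfall in rod-top height is about what the camera calibration allows (around 2 mm).
- **Bystanders:** I did not re-measure the mug, slab and wrench, but no move went near them.

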